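Zero the wick length meter before the next candle wick

ROBOT

A 6-joint arm with a two-finger parallel gripper is mounted at the origin on the work surface. World frame = base frame: x ahead of the robot, y to its left, z up, the work surface at z = 0. Lengths are in mm, angles in rad, forces in N, time in s.
With the tool pointing down it reaches from about 300 to 750 mm from the base axis. Payload 8.5 kg.
Tool frame: the origin (TCP) lies midway between the tips of the shut fingers; the grasp point (between the pads) lies 19 mm behind it; z points along the fingers, y is the line along which they close (so a half turn about z gives the same grasp; the last joint's range is limited). The gripper opens to 85 mm and grips with 20 to 120 N. Pads are 22 mm wide; open, the fingers measure 114 mm over their backs; the gripper's body (76 mm by 85 mm) begins 54 mm behind the grasp point. The pads swing forward as they close: fully open they stand 13 mm farther back than shut.
Start: joints at [-1.473, 0.381, 1.297, -0, 1.464, -0.215], TCP at [169.242, -523.295, 209.622] pointing down, gripper open.
Joint ranges: [-3.11, 3.11], [-0.89, 2.33], [0.22, 2.48], [-1.42, 4.56], [0.17, 2.85], [-2.88, 2.88]. Speed limits (rad/s): [2.39, 2.39, 3.14, 3.14, 3.14, 3.14].

INTERFACE

Orientations are given as a rotation vector (axis times angle).
In Python, from rig import manip, vision, workorder gives the robot as it stands.
- The arm moves only by the tool play_rows, never from a script. Its argument "targets" is a list of rows, each a list of 4 numbers: the shift along the tool's x, y, z in m, then the turn about the tool's z in degrees. In form: [[tx, ty, tz, yaw], ...]. A call has 1 to 5 rows; each row shifts and turns the commanded pose from where the row before left it, along the tool's axes as they then stand; what a row does not reach is not made up. A row lasts 1/12 s, in which the tool goes at most 41.7 mm and 7.16 degrees, less where a joint would pass 70% of its speed; a pose out of reach is approached as far as the arm can. A call is refused whole if a number of a shift passes 0.0417 or a number of a turn 7.16, either way. A call with a gripper value outside its range is refused whole. "gripper" is the finger opening in m, from 0 to 0.0854, set as the call begins (left out, the last holds). The fingers move at their own pace and stop on an object; "newtons" is the grip in N (left out, the last holds). Time passes only in rows, so rows that do not move let the fingers close. It gives the time, the measured TCP pose, the force, the opening and the grip force at its end, in the units of the state.
- manip.read_state(): the state, without advancing time (a new reading comes with each control period).
- vision.snapshot(name): name is "side" or "top"; returns a dict with "color" (400x640x3 uint8, red, green, blue), "fx", "fy", "cx", "cy" (pixels), "world_to_cam" (4x4, takes a point from world to camera coordinates). Camera axes: x right, y up, looking along -z (the intrinsics and any distortion apply to the point x, -y, -z); pixel columns grow to the right and rows downward; lengths in mm; the calibration is good to about 2 mm. A picture is of the moment at which its call begins. There is no depth.
- workorder.job_done(): hands the job in; it is judged then, once.
The state is a dict: "time": time; "joint_positions": joint angles; "qvel": joint speeds; "tau": joint torques, N m; "position": TCP position; "orientation": TCP orientation; "ft_force": force on the tool from outside, world axes, zero at the start; "moment": the same for the moment, N m; "gripper_width": finger opening in mm; "finger_force": force on a finger pad.
Only numpy, scipy, OpenCV 4.12 (cv2) and the standard library are available. Lean on these libraries where they do the work, as an engineer would, in place of code of your own. Each camera call takes 0.05 s, during which the arm holds its last target. There are 200 camera calls.

TASK

Zero the wick length meter for the next wick: turn its big measuring wheel until the white start mark stands at the very top, and roll both black counter thumbwheels up (upwards only, they must not be wound back), ridge by ridge, until the white zero bar of each is on top, in line with the white-tipped index blades beside it. Leave the meter alone at rest, and leave the jars, candles and other things standing around it where they are.

Things in the scene. Friction and masses are not known exactly. Their poses are not given: they have to be found in the camera images.
- meter: Wick length meter, a green cast machine fixed to the desk. Origin: centre of its underside, on the desk; x from its near to its far side, y to its left (positions below in this frame, heights over the desk). Base plate 200 (x) by 310 (y) by 12 mm. Counter housing: box x -54 to 54, y -131 to 19, 78 mm high; two thumbwheels stand out of its top. Thread guides at x = -89 and 89, y = 95, 48 mm high.
- units (a joint): Angle of the units thumbwheel (the left one). 0: zero bar straight up; one digit per 0.628 rad; any multiple of 2 pi is zero too. Grows as the wheel rolls up: near side rises, top moves to the meter's +x, digits 8, 9, 0. A sprung detent clicks it into each digit; leaving one takes 4 to 12 N at a ridge, and past half-way it jumps into the next. Starts 2 to 4 digits short of zero (shows 6, 7 or 8).
- tens (a joint): Angle of the tens thumbwheel (the right one): same wheel, detent and meaning as units, also rolled upwards only. Starts 1 to 3 digits short of zero (shows 7, 8 or 9).
- wheel (a joint): Angle of the measuring wheel: 0 with the start mark straight up (also at any multiple of 2 pi), growing as its top moves to the meter's +x. It turns freely both ways without end (bearing friction about 0.01 N m) and stays where it stops. Starts between 1.6 and 4.7, so the mark is in the lower half.
- units_zero (a point): Middle of the units zero bar, on the hub at radius 33 mm. Both thumbwheels: black hub 27 mm wide with ten rounded ridges along y (8 mm thick, 29 mm long, centres at radius 36, crests at 40 mm) 36 degrees apart. The flats between carry the digits: full-width white bar for zero, 1 to 9 white dots for the others. In a detent one flat is on top, ridges 18, 54, 90 degrees to either side of the top.
- units_top (a point): Where units_zero must come: fixed point 33 mm above the units axle (axle along y at x = 0, y = -30, height 75 mm). Steel cheeks (x -18 to 18, 5 mm thick, 89 mm high) stand at y = -4, -56 and -108 beside the thumbwheels; on each an index blade, x -3.5 to 3.5, up to 116 mm high with a white line on its tip.
- tens_zero (a point): Middle of the tens zero bar, on the hub at radius 33 mm.
- tens_top (a point): Where tens_zero must come: fixed point 33 mm above the tens axle (axle along y at x = 0, y = -82, height 75 mm).
- start_mark (a point): Middle of the start mark on the tread of the measuring wheel, at radius 79.5 mm: a white bar 8 mm wide across the tread and 20 mm down both flanks.
- wheel_top (a point): Where that point must come: fixed point at the top of the measuring wheel, 191.5 mm high.
- wheel_axle (a point): Centre of the measuring wheel: disc of radius 79.5 mm with rubber tread, 24 mm wide (y 83 to 107), axle along y at x = 0, y = 95, height 112 mm; its rim is flat-sided for 20 mm inward of the tread. The pedestal that carries it, between wheel and counter, spans x -26 to 26, y 25 to 62 and is 122 mm high.
- jar_mid (a point): Bystander: closed glass jar with orange lid, 68 mm across, 125 mm tall; point at its centre.
- pillar_mid (a point): Bystander: dark red pillar candle, 62 mm across, 100 mm tall; point at its centre.
- tube_mid (a point): Bystander: cardboard tube standing on end, 54 mm across, 115 mm tall; point at its centre.
- tape_mid (a point): Bystander: roll of brown tape lying flat, 100 mm across, 48 mm tall; point at its centre.
- taper_mid (a point): Bystander: cream taper candle, 22 mm thick, in a brass holder 84 mm across, 245 mm tall in all; point on its axis 120 mm up.
- bottle_mid (a point): Bystander: closed amber bottle, 58 mm across, 205 mm tall; point at its centre.
- spool_mid (a point): Bystander: wooden wick spool standing on end, 72 mm across, 72 mm tall; point at its centre.

How it is judged:
By the outcome, as a careful person would: the job done as asked, in the order asked, and still so for the second after the job is handed in, with the robot touching nothing.
It also fails if it takes over 72 s, if anything falls off the work surface, if the arm or the gripper's body presses on something with over 40 N, if the wrist force passes 120 N, or if a joint passes its speed limit or range.

## Working session

There is one attempt and no reset: what is moved stays moved. The work goes in short steps, Python scripts to look and compute and a tool call to move; the robot and the scene stay as the last step left them, time stands still between calls to the robot, and variables do not carry over. Pictures are saved under pics/ and viewed, at most 10 in all, crops included, and the job is handed in when it is done.

Besides the shell and the picture viewer there is one more tool, called after "Call:" by a JSON object that holds its "op" and its "data", one argument or row to a line. play_rows: Moves the arm, as the interface text tells. Its arguments: {"type":"object","properties":{"targets":{"type":"array"},"gripper":{"type":"number"},"newtons":{"type":"number"}},"required":["targets"]}

```bash
mkdir -p pics; ls; python3 - <<'E'
from rig import manip, vision
import cv2,json
s=manip.read_state();print(s)
for n in("side","top"):
    d=vision.snapshot(n);print(n,{k:(v if k!='color' else 0) for k,v in d.items()})
    cv2.imwrite(f"pics/{n}0.png",cv2.resize(d['color'][:,:,::-1],None,fx=1.25,fy=1.25,interpolation=cv2.INTER_CUBIC))
E
```

```text
pics
{'time': 0.0, 'joint_positions': array([-1.47329683e+00,  3.81205025e-01,  1.29827391e+00, -3.37728464e-06,
        1.46361415e+00, -2.15295475e-01]), 'qvel': array([ 0.00051601,  0.00173377,  0.00173892, -0.00159216, -0.00081814,
       -0.00012727]), 'tau': array([-3.61836544e-03, -4.48471749e+01, -2.31276870e+01, -3.46164334e-04,
        4.85454555e-03,  6.62519597e-06]), 'position': array([ 169.21157086, -522.97315969,  209.00252824]), 'orientation': array([-3.10176912e+00, -4.89103831e-01, -1.33406258e-04]), 'ft_force': array([-0.20969438,  0.82758668,  1.06999454]), 'moment': array([-0.0228433 ,  0.00104674,  0.01480906]), 'finger_force': 0.0, 'gripper_width': 85.82197715247402}
side {'color': 0, 'fx': 439.97851111454895, 'fy': 439.97851111454895, 'cx': 317.8977482332146, 'cy': 205.7292837873795, 'world_to_cam': array([[-9.09773397e-01, -4.14927504e-01, -1.21462968e-02,
         5.53002160e+02],
       [ 2.53299995e-01, -5.78093711e-01,  7.75658929e-01,
        -2.01629939e+02],
       [-3.28863921e-01,  7.02597202e-01,  6.31035414e-01,
        -9.04239028e+02],
       [ 0.00000000e+00,  0.00000000e+00,  0.00000000e+00,
         1.00000000e+00]])}
top {'color': 0, 'fx': 373.61290339898886, 'fy': 373.61290339898886, 'cx': 315.6987002746287, 'cy': 197.8114230484048, 'world_to_cam': array([[-1.55382733e-01, -9.87842813e-01,  4.77322562e-03,
         1.47608499e+02],
       [ 9.66435774e-01, -1.51011237e-01,  2.07840085e-01,
        -6.08031442e+02],
       [-2.04592523e-01,  3.69077765e-02,  9.78151172e-01,
        -9.28018650e+02],
       [ 0.00000000e+00,  0.00000000e+00,  0.00000000e+00,
         1.00000000e+00]])}
```

View pics/side0.png

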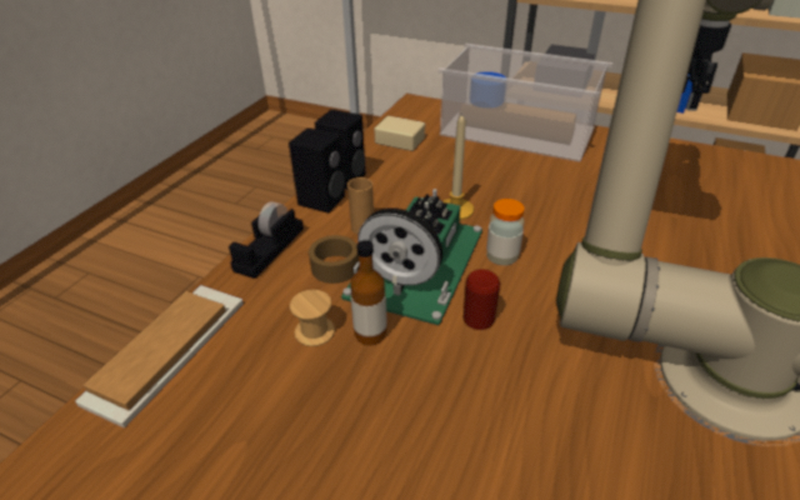

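View pics/top0.png

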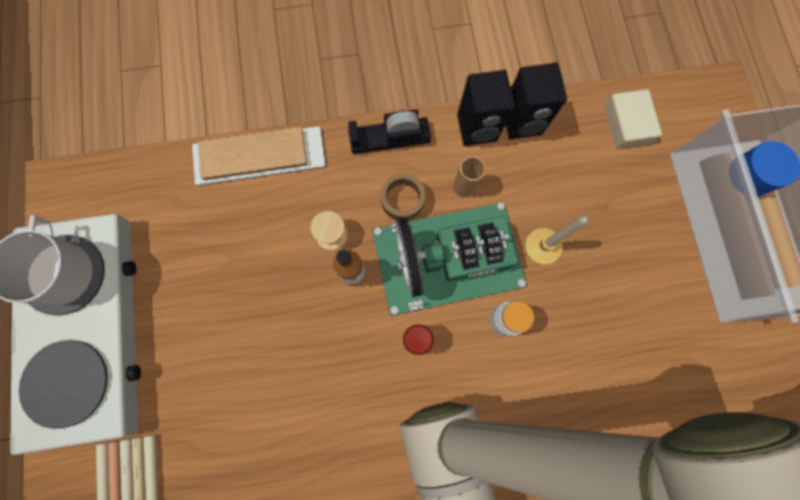

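```bash
cat > h.py <<'E'
import numpy as np, cv2
from rig import manip, vision
def crop(n,x0,y0,w,h,f,name):
    d=vision.snapshot(n); c=d['color'][y0:y0+h,x0:x0+w,::-1]
    cv2.imwrite(f"pics/{name}.png",cv2.resize(c,None,fx=f,fy=f,interpolation=cv2.INTER_CUBIC)); return d
def proj(d,P):
    P=np.atleast_2d(P); M=d['world_to_cam']; c=P@M[:3,:3].T+M[:3,3]
    return np.c_[d['cx']+d['fx']*c[:,0]/-c[:,2], d['cy']-d['fy']*c[:,1]/-c[:,2]]
def ray(d,u,v,z):   # world point at height z on pixel ray
    M=d['world_to_cam'];R=M[:3,:3];o=-R.T@M[:3,3]
    k=R.T@np.array([(u-d['cx'])/d['fx'],-(v-d['cy'])/d['fy'],-1]); return o+k*(z-o[2])/k[2]
E
python3 - <<'E'
from h import *
crop('top',294,158,133,98,6,'topc'); crop('side',270,145,122,120,5,'sidec')
E
```

```text
(no output)
```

View pics/topc.png

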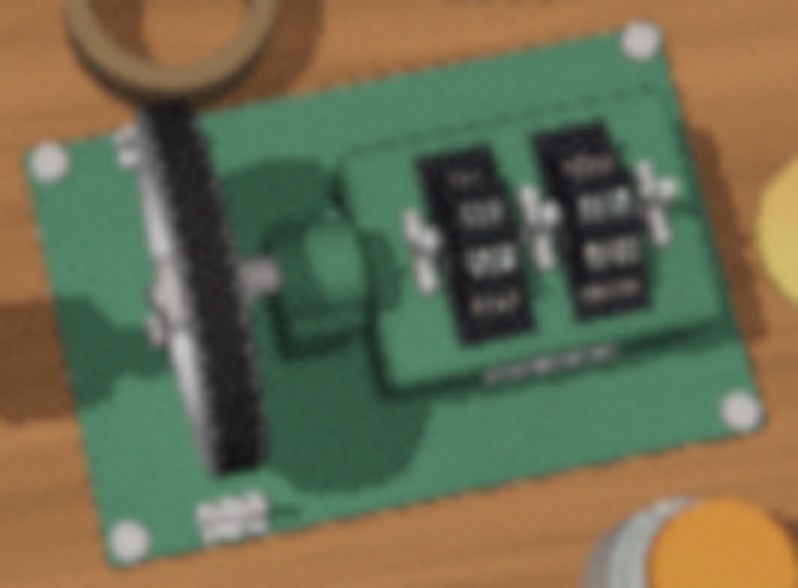

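View pics/sidec.png

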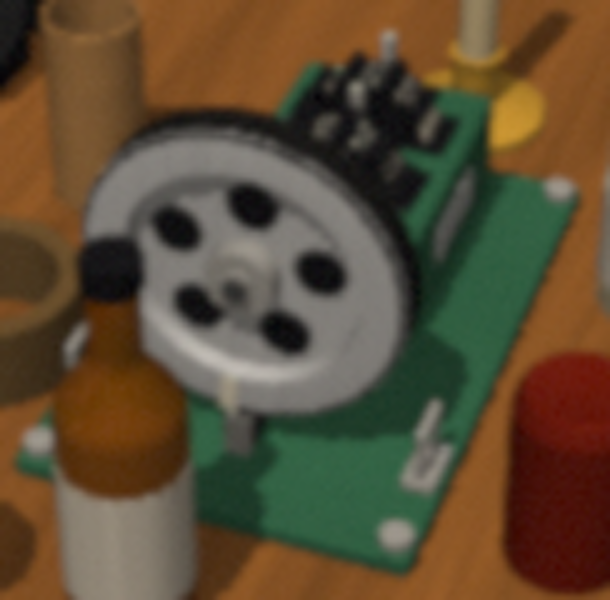

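```bash
cat >> h.py <<'E'
def T(p,P):  # meter->world, p=(x,y,yaw)
    P=np.atleast_2d(np.array(P,float)); c,s=np.cos(p[2]),np.sin(p[2]); Q=P.copy()
    Q[:,0]=p[0]+c*P[:,0]-s*P[:,1]; Q[:,1]=p[1]+s*P[:,0]+c*P[:,1]; return Q
E
python3 - <<'E'
from h import *
from scipy.optimize import least_squares
d=vision.snapshot('top'); e=vision.snapshot('side')
un=lambda q,x0,y0,f:(np.array(q,float)+.5)/f-.5+[x0,y0]
tq=un([(25,152),(655,22),(765,428),(112,568)],294,158,6)
sq=un([(578,195),(405,572)],270,145,5)
C=[(100,155,12),(100,-155,12),(-100,-155,12),(-100,155,12)]
S=[(-100,-155,12),(-100,155,12)]
f=lambda p:np.r_[(proj(d,T(p,C))-tq).ravel(),(proj(e,T(p,S))-sq).ravel()]
r=least_squares(f,[450,-50,.1]);p=r.x;print(p,np.rad2deg(p[2]));print(f(p).round(1))
tc=lambda P:((proj(d,T(p,P))-[294,158]+.5)*6-.5).round(0).tolist()
sc=lambda P:((proj(e,T(p,P))-[270,145]+.5)*5-.5).round(0).tolist()
print('blades',tc([(0,y,116) for y in(-4,-56,-108)]),'wheel',tc([(0,95,191.5)]),sc([(0,107,112),(0,107,191.5)]))
for y in(-30,-82):
  for a in(-72,-36,0,36):
    P=[(33*np.sin(np.deg2rad(a)),y+dy,75+33*np.cos(np.deg2rad(a))) for dy in(13,0,-13)]
    print(y,a,'top',tc(P),'side',sc(P))
for g in(2.6,2.8,3.0,3.14,3.3,3.5): print(g,sc([(r*np.sin(g),107,112+r*np.cos(g)) for r in(60,70,79.5)]))
# bystanders rough, from 800px overview (top view), world via given heights then meter frame
for n,u,v,z in[('jar',518,317,125),('pillar',418,338,100),('tube',471,168,115),('tape',403,196,48),('taper',543,245,15),('taper top',583,220,245),('bottle',344,258,205),('spool',328,229,72)]:
  w=ray(d,u/1.25,v/1.25,z);c,s=np.cos(p[2]),np.sin(p[2]);q=w[:2]-p[:2];print(n,w.round(0),'meter',(c*q[0]+s*q[1]).round(0),(-s*q[0]+c*q[1]).round(0))
E
```

```text
[ 5.94396589e+02 -6.39432497e+01  5.20667353e-02] 2.983204183955415
[-1.2 -0.4  0.2 -0.3  0.4  0.2 -1.2  0.3  0.7 -1.1  0.3 -0.9]
blades [[426.0, 239.0], [547.0, 214.0], [666.0, 189.0]] wheel [[201.0, 250.0]] [[237.0, 284.0], [235.0, 140.0]]
-30 -72 top [[463.0, 318.0], [492.0, 312.0], [522.0, 306.0]] side [[389.0, 195.0], [397.0, 181.0], [405.0, 166.0]]
-30 -36 top [[462.0, 284.0], [492.0, 278.0], [522.0, 271.0]] side [[367.0, 163.0], [375.0, 149.0], [383.0, 135.0]]
-30 0 top [[454.0, 237.0], [483.0, 231.0], [513.0, 224.0]] side [[330.0, 145.0], [339.0, 131.0], [347.0, 117.0]]
-30 36 top [[441.0, 196.0], [470.0, 190.0], [500.0, 184.0]] side [[293.0, 147.0], [302.0, 133.0], [311.0, 120.0]]
-82 -72 top [[580.0, 293.0], [610.0, 287.0], [639.0, 281.0]] side [[421.0, 139.0], [429.0, 126.0], [436.0, 112.0]]
-82 -36 top [[581.0, 259.0], [611.0, 253.0], [640.0, 247.0]] side [[400.0, 108.0], [408.0, 94.0], [416.0, 81.0]]
-82 0 top [[573.0, 212.0], [603.0, 206.0], [632.0, 200.0]] side [[364.0, 90.0], [372.0, 77.0], [380.0, 64.0]]
-82 36 top [[559.0, 172.0], [588.0, 166.0], [618.0, 160.0]] side [[328.0, 93.0], [337.0, 80.0], [345.0, 67.0]]
2.6 [[178.0, 355.0], [168.0, 366.0], [160.0, 377.0]]
2.8 [[199.0, 369.0], [193.0, 382.0], [188.0, 395.0]]
3.0 [[222.0, 379.0], [220.0, 394.0], [218.0, 408.0]]
3.14 [[239.0, 384.0], [239.0, 400.0], [239.0, 415.0]]
3.3 [[258.0, 388.0], [261.0, 404.0], [264.0, 420.0]]
3.5 [[281.0, 389.0], [288.0, 405.0], [295.0, 421.0]]
jar [ 438. -160.  125.] meter -161.0 -88.0
pillar [429.  36. 100.] meter -160.0 108.0
tube [ 755. -130.  115.] meter 157.0 -75.0
tape [738.  15.  48.] meter 148.0 71.0
taper [ 588. -279.   15.] meter -18.0 -214.0
taper top [ 583. -275.  245.] meter -22.0 -210.0
bottle [589. 150. 205.] meter 5.0 214.0
spool [683. 185.  72.] meter 101.0 244.0
```

```bash
cat >> h.py <<'E'
def duo(name,n=6):
    a=np.mean([vision.snapshot('top')['color'][174:218,358:410].astype(float) for _ in range(n)],0)
    b=np.mean([vision.snapshot('side')['color'][148:192,320:366].astype(float) for _ in range(n)],0)
    im=np.hstack([cv2.resize(i,None,fx=8,fy=8,interpolation=cv2.INTER_CUBIC) for i in(a,b)])
    cv2.imwrite(f"pics/{name}.png",np.clip(im*1.3,0,255)[:,:,::-1])
E
python3 -c "
from h import *
duo('duo0')"
```

```text
[ WARN:0@3.674] global loadsave.cpp:1063 imwrite_ Unsupported depth image for selected encoder is fallbacked to CV_8U.
```

View pics/duo0.png

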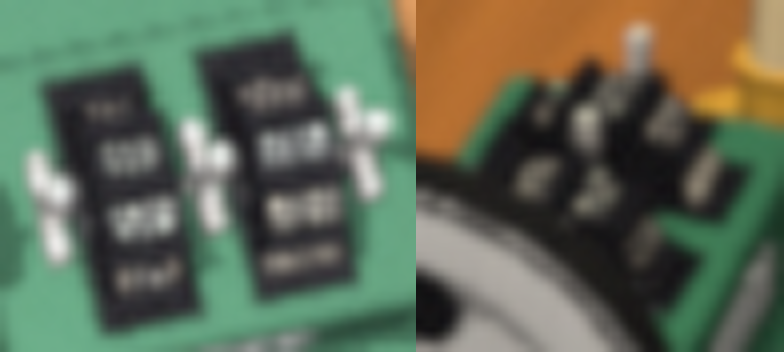

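Call:
{"op": "play_rows", "data": {
  "targets": [
    [0, 0, -0.035, 4.97],
    [0, 0, -0.035, 4.97],
    [0, 0, -0.03, 4.97]
  ],
  "gripper": 0.06,
  "newtons": 20
}}

```text
time: 1.15
position: [169.2, -523.2, 311.7]
orientation: [3.14, 0.076, 0.0]
ft_force: [0.7, -0.1, 0.6]
gripper_width: 59.9
finger_force: 0.0
```

Call:
{"op": "play_rows", "data": {
  "targets": [
    [0.0249, -0.0266, 0, 0],
    [0.0249, -0.0266, 0, 0],
    [0.0249, -0.0266, 0, 0],
    [0.0249, -0.0266, 0, 0],
    [0.0249, -0.0266, 0, 0]
  ]
}}

```text
time: 1.57
position: [287.3, -382.4, 309.7]
orientation: [3.14, 0.082, 0.0]
ft_force: [0.9, 0.3, -0.4]
gripper_width: 59.9
finger_force: 0.0
```

Call:
{"op": "play_rows", "data": {
  "targets": [
    [0.0249, -0.0266, 0, 0],
    [0.0249, -0.0266, 0, 0],
    [0.0249, -0.0266, 0, 0],
    [0.0249, -0.0266, 0, 0],
    [0.0249, -0.0266, 0, 0]
  ]
}}

```text
time: 1.98
position: [404.7, -243.0, 309.8]
orientation: [3.14, 0.082, 0.0]
ft_force: [0.2, -0.9, 0.1]
gripper_width: 59.9
finger_force: 0.0
```

Call:
{"op": "play_rows", "data": {
  "targets": [
    [0.0249, -0.0266, 0, 0],
    [0.0249, -0.0266, 0, 0],
    [0.0249, -0.0266, 0, 0],
    [0.0249, -0.0266, 0, 0],
    [0, 0, 0, 0]
  ]
}}

```text
time: 2.4
position: [500.3, -128.8, 309.3]
orientation: [-3.139, -0.091, -0.001]
ft_force: [-0.3, -0.5, 0.4]
gripper_width: 59.8
finger_force: 0.0
```

```bash
cat >> h.py <<'E'
PM=(594.4,-63.9,.0521)
def where():
    s=manip.read_state(); q=s['position'][:2]-np.array(PM[:2]); c,n=np.cos(PM[2]),np.sin(PM[2])
    R=cv2.Rodrigues(s['orientation'])[0]
    print('t %.2f meter xyz'%s['time'],np.r_[c*q[0]+n*q[1],-n*q[0]+c*q[1],s['position'][2]].round(1),'yaw rel',np.rad2deg(np.arctan2(R[1,0],R[0,0])-PM[2]).round(2),'tilt',R[:,2].round(3),'F',s['ft_force'].round(1),'grip',round(s['gripper_width'],1),s['finger_force'])
E
python3 -c "
from h import *
where()"
```

```text
t 2.40 meter xyz [-97.3 -59.9 309.3] yaw rel 0.34 tilt [ 0.001  0.001 -1.   ] F [-0.3 -0.5  0.4] grip 59.8 0.0
```

Call:
{"op": "play_rows", "data": {
  "targets": [
    [0.0243, -0.0258, 0, 0],
    [0.0243, -0.0258, 0, 0],
    [0.0243, -0.0258, 0, 0],
    [0.0243, -0.0258, 0, 0]
  ]
}}

```text
time: 2.73
position: [590.2, -23.7, 309.7]
orientation: [3.14, 0.082, 0.0]
ft_force: [-0.0, -0.7, 0.4]
gripper_width: 60.1
finger_force: 0.0
```

Call:
{"op": "play_rows", "data": {
  "targets": [
    [0.0243, -0.0258, 0, 0],
    [0.0243, -0.0258, 0, 0],
    [0, 0, 0.032, 0],
    [0, 0, 0.032, 0],
    [0, 0, 0, 0]
  ]
}}

```text
time: 3.15
position: [633.1, 29.8, 238.9]
orientation: [-3.139, -0.084, 0.019]
ft_force: [0.1, -1.1, -1.2]
gripper_width: 60.1
finger_force: 0.0
```

```bash
python3 -c "
from h import *
where()
crop('top',290,120,133,100,6,'t1')"
```

```text
t 3.15 meter xyz [ 43.5  91.5 238.9] yaw rel 0.07 tilt [-0.012  0.002 -1.   ] F [ 0.1 -1.1 -1.2] grip 60.1 0.0
```

View pics/t1.png

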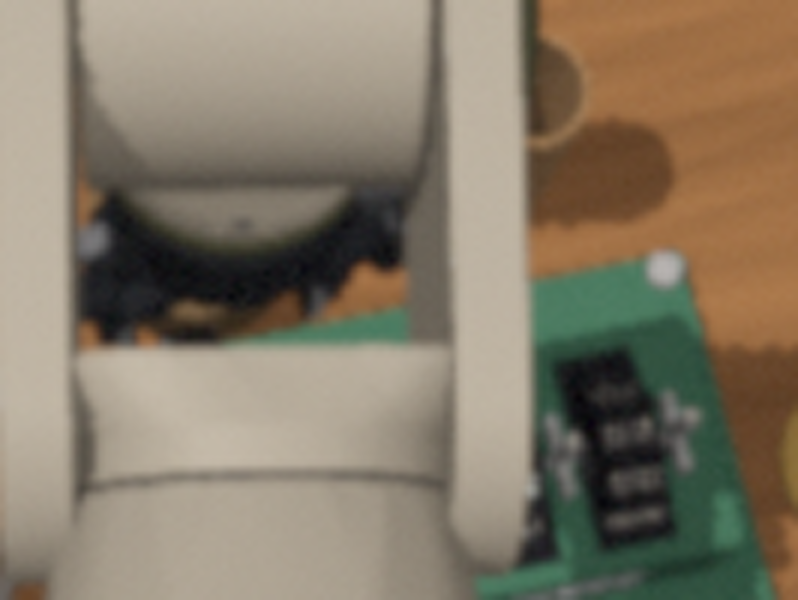

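Call:
{"op": "play_rows", "data": {
  "targets": [
    [0, 0, 0, 0],
    [0, 0, 0, 0]
  ]
}}

```text
time: 3.37
position: [636.0, 28.6, 248.3]
orientation: [3.14, 0.082, 0.007]
ft_force: [-0.2, 1.1, -0.1]
gripper_width: 59.7
finger_force: 0.0
```

```bash
python3 -c "
from h import *
where()"
```

```text
t 3.37 meter xyz [ 46.3  90.2 248.3] yaw rel -0.01 tilt [ 0.004 -0.001 -1.   ] F [-0.2  1.1 -0.1] grip 59.7 0.0
```

Call:
{"op": "play_rows", "data": {
  "targets": [
    [0.0023, -0.0048, 0, 0],
    [0, 0, 0.02, 0],
    [0, 0, 0.02, 0],
    [0, 0, 0.02, 0]
  ]
}}

```text
time: 3.7
position: [638.0, 34.2, 186.7]
orientation: [3.14, 0.082, 0.005]
ft_force: [-0.1, -0.2, 0.8]
gripper_width: 60.1
finger_force: 0.0
```

Call:
{"op": "play_rows", "data": {
  "targets": [
    [0, 0, 0.02, 0],
    [0, 0, 0.02, 0],
    [0, 0, 0.006, 0],
    [0, 0, 0, 0],
    [0, 0, 0, 0]
  ]
}}

```text
time: 4.12
position: [638.0, 34.0, 141.1]
orientation: [3.14, 0.082, 0.003]
ft_force: [0.1, -0.7, 0.1]
gripper_width: 60.3
finger_force: 0.0
```

```bash
python3 -c "
from h import *
where()"
```

```text
t 4.12 meter xyz [ 48.7  95.5 141.1] yaw rel 0.02 tilt [ 0.002 -0.    -1.   ] F [ 0.1 -0.7  0.1] grip 60.3 0.0
```

Call:
{"op": "play_rows", "data": {
  "targets": [
    [0, 0, 0, 0],
    [0, 0, 0, 0],
    [0, 0, 0, 0],
    [0, 0, 0, 0],
    [0, 0, 0, 0]
  ],
  "gripper": 0.0,
  "newtons": 20
}}

```text
time: 4.53
position: [638.3, 31.9, 141.0]
orientation: [3.137, 0.081, 0.005]
ft_force: [1.9, -8.9, 2.7]
gripper_width: 23.3
finger_force: 25.4
```

```bash
python3 -c "
from h import *
where()"
```

```text
t 4.53 meter xyz [ 48.8  93.4 141. ] yaw rel -0.04 tilt [ 0.003 -0.004 -1.   ] F [ 1.9 -8.9  2.7] grip 23.3 25.443725287914276
```

Call:
{"op": "play_rows", "data": {
  "targets": [
    [0, 0.0025, 0, 0],
    [-0.0055, 0, -0.0048, 0],
    [-0.006, 0, -0.0042, 0],
    [-0.0064, 0, -0.0036, 0],
    [-0.0068, 0, -0.0029, 0]
  ]
}}

```text
time: 4.95
position: [611.8, 30.4, 155.0]
orientation: [-3.14, -0.083, 0.002]
ft_force: [1.6, 0.5, -6.4]
gripper_width: 22.9
finger_force: 24.1
```

Call:
{"op": "play_rows", "data": {
  "targets": [
    [-0.007, 0, -0.0021, 0],
    [-0.0072, 0, -0.0014, 0],
    [-0.0073, 0, -0.0006, 0],
    [-0.0073, 0, 0.0001, 0],
    [-0.0073, 0, 0.0009, 0]
  ]
}}

```text
time: 5.37
position: [576.5, 28.5, 158.9]
orientation: [-3.14, -0.083, -0.003]
ft_force: [3.5, 3.5, -1.4]
gripper_width: 23.4
finger_force: 23.7
```

Call:
{"op": "play_rows", "data": {
  "targets": [
    [-0.0071, 0, 0.0017, 0],
    [-0.0069, 0, 0.0024, 0],
    [-0.0066, 0, 0.0031, 0],
    [-0.0063, 0, 0.0038, 0],
    [-0.0059, 0, 0.0044, 0]
  ]
}}

```text
time: 5.78
position: [543.4, 26.7, 144.5]
orientation: [3.14, 0.083, 0.003]
ft_force: [-3.4, 3.3, 10.9]
gripper_width: 23.7
finger_force: 27.2
```

Call:
{"op": "play_rows", "data": {
  "targets": [
    [-0.0053, 0, 0.005, 0],
    [0, 0, 0, 0],
    [0, 0, 0, 0]
  ]
}}

```text
time: 6.03
position: [536.9, 26.3, 138.8]
orientation: [3.14, 0.083, -0.003]
ft_force: [-6.1, 1.0, 10.9]
gripper_width: 23.5
finger_force: 28.4
```

```bash
python3 -c "
from h import *
where()
crop('side',270,145,122,120,5,'s1')"
```

```text
t 6.03 meter xyz [-52.7  93.1 138.8] yaw rel 0.03 tilt [-0.002 -0.    -1.   ] F [-6.1  1.  10.9] grip 23.5 28.370062708854675
```

View pics/s1.png

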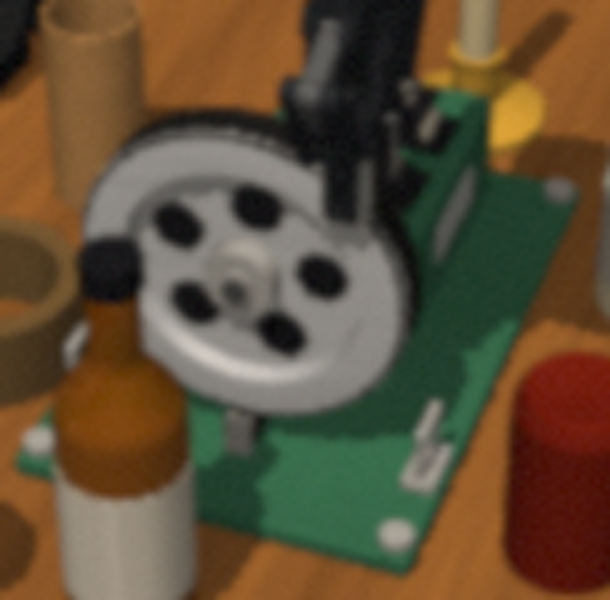

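Call:
{"op": "play_rows", "data": {
  "targets": [
    [0, 0, 0, 0],
    [0, 0, 0, 0],
    [0, 0, 0, 0],
    [0, 0, 0, 0],
    [0.0, 0, -0.012, 0]
  ],
  "gripper": 0.06
}}

```text
time: 6.5
position: [537.5, 26.4, 148.0]
orientation: [-3.14, -0.082, 0.007]
ft_force: [0.4, -1.0, -0.3]
gripper_width: 60.0
finger_force: 0.0
```

Call:
{"op": "play_rows", "data": {
  "targets": [
    [0.0253, 0, 0, 0],
    [0.0253, 0, 0, 0],
    [0.0253, 0, 0, 0],
    [0.0253, 0, 0, 0],
    [0, 0, 0.0138, 0]
  ]
}}

```text
time: 6.92
position: [644.1, 31.4, 137.3]
orientation: [3.139, 0.083, 0.009]
ft_force: [-0.3, 0.2, 0.2]
gripper_width: 59.9
finger_force: 0.0
```

Call:
{"op": "play_rows", "data": {
  "targets": [
    [0, 0, 0, 0],
    [0, 0, 0, 0]
  ]
}}

```text
time: 7.08
position: [639.0, 31.7, 135.1]
orientation: [-3.14, -0.083, 0.004]
ft_force: [0.3, -0.5, 0.2]
gripper_width: 59.8
finger_force: 0.0
```

```bash
python3 -c "
from h import *
where()"
```

```text
t 7.08 meter xyz [ 49.5  93.2 135.1] yaw rel 0.03 tilt [-0.003  0.    -1.   ] F [ 0.3 -0.5  0.2] grip 59.8 0.0
```

Call:
{"op": "play_rows", "data": {
  "targets": [
    [0, 0.0005, -0.007, 0],
    [0, 0, 0, 0]
  ]
}}

```text
time: 7.25
position: [640.0, 31.0, 145.3]
orientation: [3.14, 0.082, 0.004]
ft_force: [0.7, -0.6, 0.0]
gripper_width: 60.2
finger_force: 0.0
```

Call:
{"op": "play_rows", "data": {
  "targets": [
    [0, 0, 0, 0],
    [0, 0, 0, 0],
    [0, 0, 0, 0],
    [0, 0, 0, 0],
    [0, 0, 0, 0]
  ],
  "gripper": 0.0,
  "newtons": 30
}}

```text
time: 7.67
position: [639.9, 31.9, 143.4]
orientation: [-3.139, -0.083, -0.001]
ft_force: [0.5, 5.7, 2.3]
gripper_width: 23.0
finger_force: 31.4
```

Call:
{"op": "play_rows", "data": {
  "targets": [
    [0, 0, 0, 0],
    [-0.0055, 0, -0.0048, 0],
    [-0.006, 0, -0.0042, 0],
    [-0.0064, 0, -0.0036, 0],
    [-0.0068, 0, -0.0029, 0]
  ]
}}

```text
time: 8.08
position: [614.1, 30.5, 157.5]
orientation: [-3.139, -0.083, 0.004]
ft_force: [-0.8, 5.4, -9.3]
gripper_width: 23.0
finger_force: 30.3
```

Call:
{"op": "play_rows", "data": {
  "targets": [
    [-0.007, 0, -0.0021, 0],
    [-0.0072, 0, -0.0014, 0],
    [-0.0073, 0, -0.0006, 0],
    [-0.0073, 0, 0.0001, 0],
    [-0.0073, 0, 0.0009, 0]
  ]
}}

```text
time: 8.5
position: [579.2, 28.6, 161.9]
orientation: [-3.139, -0.083, -0.003]
ft_force: [4.8, 4.9, 1.0]
gripper_width: 23.1
finger_force: 30.4
```

Call:
{"op": "play_rows", "data": {
  "targets": [
    [-0.0071, 0, 0.0017, 0],
    [-0.0069, 0, 0.0024, 0],
    [-0.0066, 0, 0.0031, 0],
    [-0.0063, 0, 0.0038, 0],
    [-0.0059, 0, 0.0044, 0]
  ]
}}

```text
time: 8.92
position: [546.3, 26.8, 148.7]
orientation: [-3.14, -0.083, -0.006]
ft_force: [-6.0, 7.2, 18.0]
gripper_width: 22.7
finger_force: 35.6
```

Call:
{"op": "play_rows", "data": {
  "targets": [
    [-0.0053, 0, 0.005, 0],
    [0, 0, 0, 0],
    [0, 0, 0, 0]
  ]
}}

```text
time: 9.17
position: [539.8, 26.4, 143.0]
orientation: [-3.14, -0.083, 0.0]
ft_force: [-8.9, 5.3, 15.4]
gripper_width: 22.9
finger_force: 37.8
```

```bash
python3 -c "
from h import *
where()
crop('side',270,145,122,120,5,'s2')"
```

```text
t 9.17 meter xyz [-49.8  93.1 143. ] yaw rel 0.05 tilt [-0.  0. -1.] F [-8.9  5.3 15.4] grip 22.9 37.804264426231384
```

View pics/s2.png

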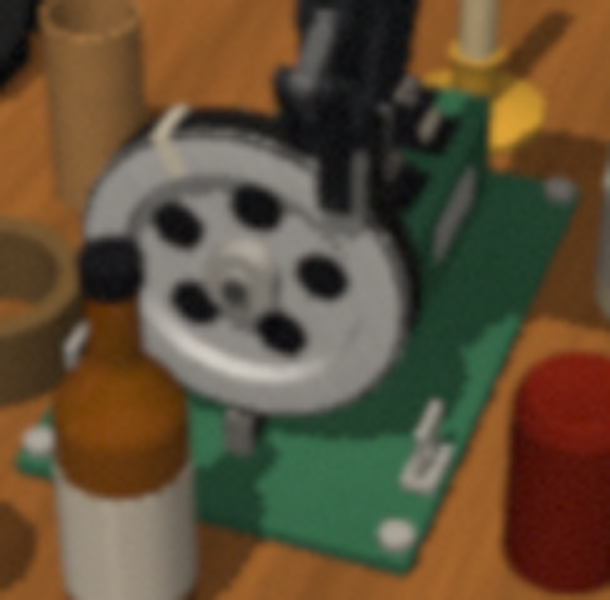

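```bash
python3 - <<'E'
from h import *
e=vision.snapshot('side')
for dg in(15,20,25,30,35):
    a=np.deg2rad(dg); r=lambda r,y:(r*np.sin(a),y,112+r*np.cos(a))
    print(dg,((proj(e,T(PM,[r(60,107),r(79.5,107),r(79.5,95),r(79.5,83)]))-[270,145]+.5)*5-.5).round(0).tolist())
E
```

```text
15 [[203.0, 173.0], [191.0, 136.0], [201.0, 121.0], [212.0, 107.0]]
20 [[192.0, 174.0], [177.0, 137.0], [188.0, 122.0], [198.0, 108.0]]
25 [[182.0, 176.0], [164.0, 139.0], [174.0, 124.0], [185.0, 110.0]]
30 [[173.0, 178.0], [151.0, 142.0], [162.0, 127.0], [172.0, 113.0]]
35 [[164.0, 181.0], [139.0, 146.0], [150.0, 132.0], [161.0, 117.0]]
```

Call:
{"op": "play_rows", "data": {
  "targets": [
    [0, 0, 0, 0],
    [0, 0, 0, 0],
    [0, 0, 0, 0],
    [0, 0, 0, 0],
    [0.0, 0, -0.016, 0]
  ],
  "gripper": 0.06
}}

```text
time: 9.68
position: [539.6, 25.9, 154.8]
orientation: [-3.14, -0.082, 0.009]
ft_force: [-0.5, -0.6, -0.6]
gripper_width: 60.1
finger_force: 0.0
```

Call:
{"op": "play_rows", "data": {
  "targets": [
    [0.022, 0.0007, 0, 0],
    [0.022, 0, 0, 0],
    [0.022, 0, 0, 0],
    [0, 0, 0, 0],
    [0, 0, 0, 0]
  ]
}}

```text
time: 10.1
position: [607.1, 28.6, 156.4]
orientation: [3.14, 0.083, -0.002]
ft_force: [-0.3, 0.1, 0.0]
gripper_width: 59.8
finger_force: 0.0
```

Call:
{"op": "play_rows", "data": {
  "targets": [
    [0, 0, 0, 0],
    [0, 0, 0, 0],
    [0, 0, 0, 0],
    [0, 0, 0, 0],
    [0, 0, 0, 0]
  ],
  "gripper": 0.0,
  "newtons": 20
}}

```text
time: 10.52
position: [606.4, 30.1, 157.7]
orientation: [-3.138, -0.083, -0.0]
ft_force: [-0.6, 6.3, 1.4]
gripper_width: 23.2
finger_force: 24.0
```

Call:
{"op": "play_rows", "data": {
  "targets": [
    [-0.0072, 0, -0.0014, 0],
    [-0.0073, 0, -0.0006, 0],
    [-0.0073, 0, 0.0001, 0],
    [-0.0073, 0, 0.0009, 0],
    [-0.0048, 0, 0.001, 0]
  ]
}}

```text
time: 10.93
position: [573.0, 28.3, 158.3]
orientation: [-3.138, -0.083, -0.005]
ft_force: [2.6, 6.7, 3.4]
gripper_width: 23.5
finger_force: 24.4
```

Call:
{"op": "play_rows", "data": {
  "targets": [
    [0, 0, 0, 0],
    [0, 0, 0, 0]
  ]
}}

```text
time: 11.1
position: [572.9, 28.3, 158.3]
orientation: [-3.138, -0.083, -0.004]
ft_force: [0.5, 6.6, 5.1]
gripper_width: 23.3
finger_force: 24.5
```

```bash
cat >> h.py <<'E'
def mark():
    e=vision.snapshot('side'); im=np.mean([vision.snapshot('side')['color'].astype(float) for _ in range(5)],0)
    # scan flank ring at r=66..76 and tread for brightness / warmth
    A=np.deg2rad(np.arange(-60,61,2.)); out=[]
    for r,y in((70,107),(76,107),(79.5,100),(79.5,90)):
        q=proj(e,T(PM,np.c_[r*np.sin(A),A*0+y,112+r*np.cos(A)])).astype(np.float32)
        v=cv2.remap(im.astype(np.float32),q[None,:,0],q[None,:,1],cv2.INTER_LINEAR)[0]
        print((r,y)); print((v.mean(1)).astype(int).tolist()); print((v[:,0]-v[:,2]).astype(int).tolist())
E
python3 -c "
from h import *
where();mark()"
```

```text
t 11.10 meter xyz [-16.6  93.1 158.3] yaw rel 0.06 tilt [ 0.002  0.002 -1.   ] F [0.5 6.6 5.1] grip 23.3 24.507600367069244
(70, 107)
[138, 139, 139, 140, 140, 140, 140, 140, 139, 138, 138, 139, 140, 142, 141, 137, 128, 122, 109, 100, 98, 94, 81, 65, 54, 52, 53, 58, 82, 115, 137, 144, 149, 150, 148, 144, 143, 144, 143, 143, 144, 143, 142, 140, 140, 141, 141, 141, 141, 141, 141, 140, 140, 139, 139, 139, 139, 139, 139, 139, 138]
[8, 9, 8, 8, 8, 8, 8, 8, 8, 8, 8, 8, 9, 9, 9, 9, 8, 7, 6, 6, 6, 6, 6, 4, 2, 3, 2, 2, 5, 8, 13, 22, 28, 28, 21, 14, 10, 9, 9, 9, 9, 9, 8, 8, 8, 9, 8, 9, 8, 8, 9, 9, 9, 8, 8, 8, 7, 8, 8, 9, 9]
(76, 107)
[128, 126, 126, 126, 125, 126, 132, 134, 133, 132, 130, 129, 127, 129, 130, 128, 112, 95, 89, 87, 84, 78, 63, 40, 27, 27, 28, 31, 58, 99, 126, 137, 149, 152, 144, 133, 131, 132, 131, 130, 130, 129, 128, 127, 127, 125, 124, 126, 126, 126, 123, 120, 122, 121, 120, 119, 119, 119, 117, 115, 113]
[8, 8, 8, 7, 8, 8, 8, 8, 8, 9, 8, 8, 7, 8, 8, 8, 7, 5, 5, 5, 5, 5, 4, 1, -1, -1, -1, 0, 2, 6, 11, 21, 28, 29, 22, 11, 8, 8, 8, 8, 8, 8, 7, 7, 7, 7, 7, 7, 8, 7, 8, 8, 8, 8, 8, 
[... 255 characters left out ...]
7, 82, 87, 92, 94, 94, 92]
[4, 4, 4, 4, 4, 4, 4, 4, 4, 4, 4, 4, 3, 4, 5, 5, 3, 3, 2, 2, 2, 3, 5, 5, 2, 0, -1, -1, -1, 0, 6, 16, 26, 29, 26, 15, 7, 5, 5, 4, 4, 4, 4, 4, 5, 4, 5, 4, 5, 6, 7, 9, 11, 15, 18, 20, 25, 30, 32, 33, 34]
(79.5, 90)
[20, 20, 20, 21, 22, 23, 22, 23, 23, 23, 24, 23, 24, 24, 24, 25, 25, 24, 21, 20, 17, 18, 34, 59, 69, 54, 28, 19, 20, 22, 38, 92, 159, 188, 168, 113, 57, 33, 30, 30, 29, 28, 27, 27, 29, 28, 30, 32, 29, 35, 36, 41, 45, 50, 53, 60, 65, 73, 79, 84, 90]
[2, 2, 2, 2, 2, 1, 3, 2, 3, 2, 3, 3, 2, 2, 3, 2, 3, 2, 3, 3, 1, 2, 3, 4, 5, 3, 0, -1, -2, 0, 2, 12, 23, 28, 25, 17, 11, 10, 11, 10, 11, 9, 8, 9, 10, 11, 12, 12, 12, 14, 14, 17, 19, 22, 23, 27, 28, 28, 28, 29, 31]
```

Call:
{"op": "play_rows", "data": {
  "targets": [
    [-0.003, 0, 0.0008, 0],
    [-0.003, 0, 0.0009, 0],
    [-0.002, 0, 0.0008, 0],
    [0, 0, 0, 0],
    [0, 0, 0, 0]
  ]
}}

```text
time: 11.82
position: [565.3, 27.8, 156.2]
orientation: [-3.139, -0.083, -0.005]
ft_force: [-0.3, 5.7, 6.2]
gripper_width: 23.4
finger_force: 25.0
```

```bash
cat >> h.py <<'E'
def markc(n=5,ang=np.arange(-40,41,1.),rows=((70,107),(76,107),(79.5,100),(79.5,90)),cam='side',lo=-12,hi=12):
    e=vision.snapshot(cam); im=np.mean([vision.snapshot(cam)['color'].astype(np.float32) for _ in range(n)],0).astype(np.float32)
    A=np.deg2rad(ang); k=(ang>=lo)&(ang<=hi)
    for r,y in rows:
        q=proj(e,T(PM,np.c_[r*np.sin(A),A*0+y,112+r*np.cos(A)])).astype(np.float32)
        v=cv2.remap(im,q[None,:,0],q[None,:,1],cv2.INTER_LINEAR)[0]; w=(v[:,0]-v[:,2] if r<79 else v.mean(1))[k]; w=np.clip(w-(w.min()+w.max())*.45,0,None)
        print(cam,(r,y),'mark at deg',(w@ang[k]/w.sum()).round(1))
E
python3 -c "
from h import *
where();markc()"
```

```text
t 11.82 meter xyz [-24.3  93.1 156.2] yaw rel 0.06 tilt [ 0.003  0.002 -1.   ] F [-0.3  5.7  6.2] grip 23.4 25.044231712818146
side (70, 107) mark at deg -0.3
side (76, 107) mark at deg -0.2
side (79.5, 100) mark at deg 0.6
side (79.5, 90) mark at deg 1.1
```

Call:
{"op": "play_rows", "data": {
  "targets": [
    [0, 0, 0, 0],
    [0, 0, 0, 0],
    [0, 0, 0, 0],
    [0, 0, 0, 0],
    [0.0, 0, -0.02, 0]
  ],
  "gripper": 0.06
}}

```text
time: 12.53
position: [563.4, 26.6, 171.7]
orientation: [-3.139, -0.082, 0.011]
ft_force: [0.4, -0.4, 0.2]
gripper_width: 60.0
finger_force: 0.0
```

Call:
{"op": "play_rows", "data": {
  "targets": [
    [0, 0, -0.03, 0],
    [0, 0, -0.03, 0],
    [-0.03, 0.024, -0.01, 0],
    [-0.03, 0.025, 0, 0],
    [-0.03, 0.025, 0, 0]
  ],
  "gripper": 0.0
}}

```text
time: 12.95
position: [478.1, -52.7, 245.1]
orientation: [3.14, 0.085, 0.002]
ft_force: [-0.0, -1.0, 0.8]
gripper_width: 0.2
finger_force: 0.0
```

Call:
{"op": "play_rows", "data": {
  "targets": [
    [-0.03, 0.025, 0, 0],
    [-0.03, 0.025, 0, 0],
    [0, 0, 0, 0],
    [0, 0, 0, 0]
  ]
}}

```text
time: 13.28
position: [420.9, -106.3, 245.0]
orientation: [3.14, 0.077, 0.001]
ft_force: [0.8, 0.1, 0.1]
gripper_width: -0.1
finger_force: 0.0
```

```bash
python3 -c "
from h import *
where();markc();markc(cam='top',rows=((79.5,90),(79.5,95),(79.5,100)))
crop('top',294,158,133,98,6,'t2')"
```

```text
t 13.28 meter xyz [-175.4  -33.3  245. ] yaw rel -0.18 tilt [ 0. -0. -1.] F [0.8 0.1 0.1] grip -0.1 0.0
side (70, 107) mark at deg -0.1
side (76, 107) mark at deg -0.1
side (79.5, 100) mark at deg 0.6
side (79.5, 90) mark at deg 0.8
top (79.5, 90) mark at deg 0.4
top (79.5, 95) mark at deg 0.3
top (79.5, 100) mark at deg 0.4
```

View pics/t2.png

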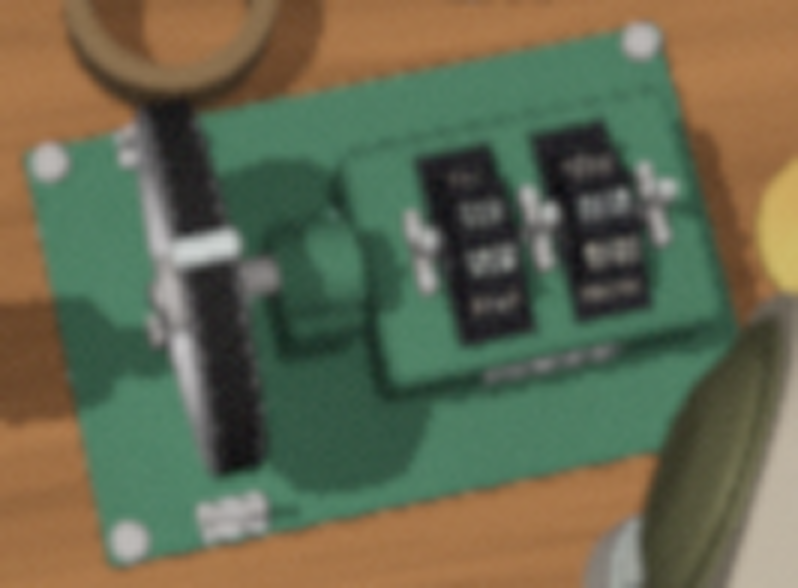

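```bash
cat >> h.py <<'E'
def prof(n=4,cams=('top',)):
    for cam in cams:
        e=vision.snapshot(cam); im=np.mean([vision.snapshot(cam)['color'].astype(np.float32) for _ in range(n)],0).astype(np.float32)
        ang=np.arange(-84,61,6.); A=np.deg2rad(ang); print(cam,'ang ',ang.astype(int).tolist())
        for nm,y0 in(('units',-30),('tens',-82)):
            Y=y0+np.linspace(-12,12,13); G=np.array([[(33*np.sin(a),y,75+33*np.cos(a)) for y in Y] for a in A])
            q=proj(e,T(PM,G.reshape(-1,3))).astype(np.float32).reshape(len(A),13,2)
            v=cv2.remap(im,q[...,0],q[...,1],cv2.INTER_LINEAR).mean(2)
            print(nm,'mean',v.mean(1).astype(int).tolist()); print('   min ',v[:,1:-1].min(1).astype(int).tolist()); print('   std ',v[:,1:-1].std(1).astype(int).tolist())
E
python3 -c "
from h import *
prof(cams=('top','side'))"
```

```text
top ang  [-84, -78, -72, -66, -60, -54, -48, -42, -36, -30, -24, -18, -12, -6, 0, 6, 12, 18, 24, 30, 36, 42, 48, 54, 60]
units mean [41, 45, 53, 63, 68, 58, 42, 36, 45, 77, 95, 92, 59, 35, 40, 60, 72, 69, 51, 35, 35, 39, 42, 44, 43]
   min  [33, 33, 36, 43, 51, 52, 38, 33, 33, 44, 57, 60, 44, 31, 33, 34, 40, 35, 28, 27, 31, 30, 27, 24, 25]
   std  [3, 5, 8, 9, 8, 5, 3, 1, 5, 16, 17, 15, 6, 1, 3, 12, 16, 15, 9, 4, 2, 5, 9, 11, 11]
tens mean [72, 76, 75, 61, 45, 38, 53, 79, 92, 89, 53, 36, 47, 78, 94, 90, 55, 36, 44, 60, 68, 64, 53, 42, 37]
   min  [66, 69, 66, 56, 42, 34, 41, 62, 84, 82, 49, 34, 42, 63, 71, 64, 42, 33, 37, 43, 54, 50, 38, 31, 30]
   std  [5, 6, 8, 5, 2, 3, 6, 8, 6, 10, 5, 1, 2, 7, 11, 15, 7, 1, 4, 8, 8, 7, 10, 7, 4]
side ang  [-84, -78, -72, -66, -60, -54, -48, -42, -36, -30, -24, -18, -12, -6, 0, 6, 12, 18, 24, 30, 36, 42, 48, 54, 60]
units mean [23, 25, 29, 41, 50, 44, 29, 21, 25, 43, 62, 70, 45, 25, 31, 48, 64, 64, 50, 34, 27, 29, 34, 43, 57]
   min  [22, 23, 21, 24, 35, 32, 25, 18, 20, 26, 40, 54, 36, 21, 25, 43, 43, 34, 27, 25, 24, 24, 24, 25, 25]
   std  [0, 0, 4, 8, 8, 6, 2, 1, 3, 9, 11, 7, 5, 2, 4, 3, 9, 15, 15, 7, 1, 5, 11, 17, 26]
tens mean [53, 73, 86, 76, 46, 26, 29, 46, 61, 68, 42, 22, 33, 58, 72, 82, 71, 44, 30, 37, 50, 51, 43, 36, 30]
   min  [35, 55, 80, 70, 41, 24, 20, 27, 38, 51, 33, 18, 27, 45, 67, 70, 53, 29, 25, 33, 43, 35, 20, 17, 17]
   std  [8, 8, 4, 3, 2, 1, 4, 9, 9, 7, 3, 1, 2, 5, 2, 12, 19, 13, 3, 2, 5, 6, 12, 14, 12]
```

Call:
{"op": "play_rows", "data": {
  "targets": [
    [0.03, -0.0013, 0.01, 0],
    [0.03, 0, 0.01, 0],
    [0.03, 0, 0.01, 0],
    [0.03, 0, 0.01, 0],
    [0, 0, 0.02, 0]
  ]
}}

```text
time: 14.85
position: [546.1, -97.8, 184.7]
orientation: [3.139, 0.084, 0.007]
ft_force: [-1.8, -0.5, -0.7]
gripper_width: -0.3
finger_force: 0.0
```

Call:
{"op": "play_rows", "data": {
  "targets": [
    [0, 0, 0.03, 0],
    [0, 0, 0.03, 0],
    [0, 0, 0.02, 0],
    [0, 0, 0, 0],
    [0, 0, 0, 0]
  ]
}}

```text
time: 15.27
position: [541.5, -97.6, 104.6]
orientation: [-3.14, -0.082, 0.002]
ft_force: [0.5, -0.7, 1.0]
gripper_width: 0.2
finger_force: 0.0
```

```bash
python3 -c "
from h import *
where()"
```

```text
t 15.27 meter xyz [-54.5 -30.9 104.6] yaw rel 0.02 tilt [-0.001  0.    -1.   ] F [ 0.5 -0.7  1. ] grip 0.2 0.0
```

Call:
{"op": "play_rows", "data": {
  "targets": [
    [0.0, 0.001, 0.0085, 0],
    [0.006, 0, 0, 0],
    [0.006, 0, 0, 0],
    [0.002, 0, 0, 0],
    [0, 0, 0, 0]
  ]
}}

```text
time: 15.68
position: [556.6, -97.9, 96.8]
orientation: [3.14, 0.083, 0.002]
ft_force: [-1.1, -0.7, 0.4]
gripper_width: 0.2
finger_force: 0.0
```

Call:
{"op": "play_rows", "data": {
  "targets": [
    [0.002, 0, -0.0015, 0],
    [0, 0, 0, 0]
  ]
}}

```text
time: 15.85
position: [558.0, -97.7, 98.2]
orientation: [3.14, 0.083, 0.001]
ft_force: [-0.5, 0.1, -0.3]
gripper_width: -0.4
finger_force: 0.0
```

Call:
{"op": "play_rows", "data": {
  "targets": [
    [0.002, 0, -0.0015, 0],
    [0, 0, 0, 0]
  ]
}}

```text
time: 16.02
position: [560.0, -97.7, 99.6]
orientation: [3.14, 0.083, 0.001]
ft_force: [-0.6, -0.9, -0.7]
gripper_width: -0.5
finger_force: 0.0
```

```bash
python3 -c "
from h import *
where(); prof(n=2,cams=['side'])"
```

```text
t 16.02 meter xyz [-36.2 -31.9  99.6] yaw rel 0.03 tilt [ 0.001 -0.    -1.   ] F [-0.6 -0.9 -0.7] grip -0.5 0.0
side ang  [-84, -78, -72, -66, -60, -54, -48, -42, -36, -30, -24, -18, -12, -6, 0, 6, 12, 18, 24, 30, 36, 42, 48, 54, 60]
units mean [23, 24, 28, 41, 50, 44, 28, 22, 25, 43, 63, 71, 45, 25, 31, 48, 64, 65, 51, 34, 27, 29, 35, 44, 58]
   min  [22, 23, 21, 24, 36, 34, 25, 20, 20, 28, 41, 55, 36, 21, 26, 44, 43, 35, 26, 25, 24, 24, 24, 24, 26]
   std  [0, 0, 4, 7, 7, 5, 1, 1, 2, 9, 10, 7, 5, 2, 4, 2, 9, 15, 16, 7, 1, 5, 11, 18, 26]
tens mean [44, 65, 81, 81, 69, 60, 49, 34, 23, 20, 23, 34, 49, 60, 66, 75, 68, 44, 30, 38, 50, 51, 43, 36, 31]
   min  [23, 42, 66, 74, 62, 52, 30, 19, 19, 18, 18, 18, 31, 45, 47, 50, 46, 30, 26, 35, 44, 35, 19, 18, 18]
   std  [11, 10, 7, 4, 3, 5, 12, 11, 4, 0, 3, 9, 10, 10, 8, 16, 21, 13, 3, 2, 5, 6, 12, 14, 13]
```

Call:
{"op": "play_rows", "data": {
  "targets": [
    [0.002, 0, 0, 0],
    [0, 0, 0, 0]
  ]
}}

```text
time: 16.33
position: [561.9, -97.5, 99.2]
orientation: [3.14, 0.083, 0.0]
ft_force: [-0.2, -0.3, 0.2]
gripper_width: -0.1
finger_force: 0.0
```

Call:
{"op": "play_rows", "data": {
  "targets": [
    [0.002, 0, 0, 0],
    [0, 0, 0, 0]
  ]
}}

```text
time: 16.5
position: [563.9, -97.4, 99.2]
orientation: [3.14, 0.083, 0.0]
ft_force: [0.7, -0.2, -0.6]
gripper_width: 0.2
finger_force: 0.0
```

Call:
{"op": "play_rows", "data": {
  "targets": [
    [0.002, 0, 0, 0],
    [0, 0, 0, 0]
  ]
}}

```text
time: 16.67
position: [565.9, -97.3, 99.2]
orientation: [3.14, 0.083, 0.0]
ft_force: [-0.1, 0.5, 0.2]
gripper_width: -0.2
finger_force: 0.0
```

```bash
python3 -c "
from h import *
where(); prof(n=2,cams=['side'])" | grep -A2 -E "t |ang|units"
```

```text
t 16.67 meter xyz [-30.2 -31.9  99.2] yaw rel 0.03 tilt [ 0. -0. -1.] F [-0.1  0.5  0.2] grip -0.2 0.0
side ang  [-84, -78, -72, -66, -60, -54, -48, -42, -36, -30, -24, -18, -12, -6, 0, 6, 12, 18, 24, 30, 36, 42, 48, 54, 60]
units mean [23, 24, 27, 39, 46, 42, 28, 20, 24, 43, 63, 71, 45, 25, 31, 48, 64, 64, 51, 34, 27, 30, 36, 45, 58]
   min  [20, 23, 21, 26, 36, 33, 25, 16, 20, 27, 39, 54, 36, 21, 25, 44, 44, 34, 27, 25, 25, 25, 25, 26, 26]
   std  [1, 1, 3, 5, 4, 4, 2, 2, 2, 9, 11, 7, 4, 2, 4, 3, 9, 15, 15, 7, 1, 4, 11, 17, 26]
```

Call:
{"op": "play_rows", "data": {
  "targets": [
    [0.002, 0, 0, 0],
    [0, 0, 0, 0]
  ]
}}

```text
time: 16.98
position: [567.8, -97.2, 99.3]
orientation: [3.14, 0.083, 0.0]
ft_force: [0.4, -0.9, -0.4]
gripper_width: -0.1
finger_force: 0.0
```

Call:
{"op": "play_rows", "data": {
  "targets": [
    [0.002, 0, 0, 0],
    [0, 0, 0, 0]
  ]
}}

```text
time: 17.15
position: [569.9, -97.1, 99.2]
orientation: [3.14, 0.083, 0.0]
ft_force: [-0.0, -0.6, -0.2]
gripper_width: -0.2
finger_force: 0.0
```

```bash
python3 -c "
from h import *
where(); prof(n=2,cams=['side'])
a=np.mean([vision.snapshot('side')['color'][135:205,300:380].astype(float) for _ in range(3)],0)
cv2.imwrite('pics/f.png',np.clip(cv2.resize(a,None,fx=8,fy=8,interpolation=cv2.INTER_CUBIC)*1.3,0,255).astype(np.uint8)[:,:,::-1])" | grep -A2 -E "t |ang|units"
```

```text
t 17.15 meter xyz [-26.2 -31.9  99.2] yaw rel 0.03 tilt [ 0. -0. -1.] F [-0.  -0.6 -0.2] grip -0.2 0.0
side ang  [-84, -78, -72, -66, -60, -54, -48, -42, -36, -30, -24, -18, -12, -6, 0, 6, 12, 18, 24, 30, 36, 42, 48, 54, 60]
units mean [22, 24, 27, 38, 47, 42, 28, 20, 23, 42, 63, 71, 46, 25, 31, 48, 64, 64, 51, 35, 28, 30, 35, 44, 58]
   min  [21, 21, 21, 24, 36, 34, 24, 17, 19, 25, 39, 54, 37, 20, 27, 43, 43, 33, 28, 26, 24, 24, 25, 25, 25]
   std  [1, 1, 3, 6, 4, 4, 2, 2, 2, 9, 11, 7, 4, 2, 3, 2, 9, 15, 15, 7, 1, 5, 11, 17, 26]
```

View pics/f.png

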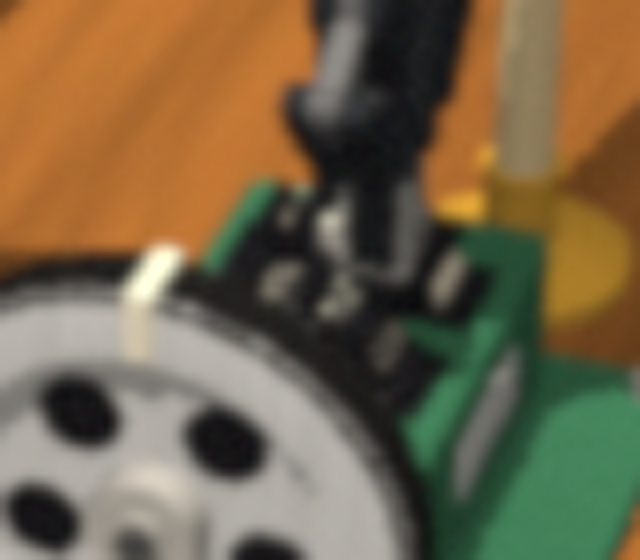

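```bash
python3 - <<'E'
from h import *
e=vision.snapshot('side');s=manip.read_state();print(s['position'])
f=lambda P:((proj(e,P)-[300,135]+.5)*8-.5).round(0).tolist()
print('tcp',f(s['position']))
for z in(99,110,120): print(z,f(T(PM,[(-26,-32,z),(-15,-18,z),(-37,-18,z),(-15,-46,z),(-37,-46,z)])))
E
```

```text
[569.56225107 -97.07310242  99.22022864]
tcp [[384.0, 326.0]]
99 [[382.0, 326.0], [334.0, 344.0], [402.0, 358.0], [363.0, 295.0], [430.0, 309.0]]
110 [[383.0, 297.0], [335.0, 314.0], [403.0, 329.0], [364.0, 266.0], [431.0, 280.0]]
120 [[384.0, 271.0], [336.0, 288.0], [404.0, 302.0], [365.0, 240.0], [432.0, 254.0]]
```

Call:
{"op": "play_rows", "data": {
  "targets": [
    [-0.008, 0, 0, 0],
    [-0.01, 0, 0, 0],
    [0, 0, 0.008, 0],
    [0, 0, 0.009, 0],
    [0, 0, 0.003, 0]
  ]
}}

```text
time: 17.92
position: [551.1, -97.8, 77.6]
orientation: [-3.14, -0.082, 0.003]
ft_force: [0.1, 0.0, -0.5]
gripper_width: -0.2
finger_force: 0.0
```

Call:
{"op": "play_rows", "data": {
  "targets": [
    [0.004, 0, 0, 0],
    [0, 0, 0, 0]
  ]
}}

```text
time: 18.08
position: [556.3, -97.8, 78.8]
orientation: [-3.14, -0.083, 0.0]
ft_force: [0.2, 1.0, 0.6]
gripper_width: -0.1
finger_force: 0.0
```

Call:
{"op": "play_rows", "data": {
  "targets": [
    [0.003, 0, 0, 0],
    [0, 0, 0, 0]
  ]
}}

```text
time: 18.25
position: [558.2, -97.7, 79.8]
orientation: [3.14, 0.083, -0.003]
ft_force: [-6.1, -0.6, 6.5]
gripper_width: 0.0
finger_force: 3.9
```

Call:
{"op": "play_rows", "data": {
  "targets": [
    [0.002, 0, 0, 0],
    [0, 0, 0, 0]
  ]
}}

```text
time: 18.42
position: [559.6, -97.7, 80.5]
orientation: [3.14, 0.083, -0.004]
ft_force: [-11.2, -0.4, 14.1]
gripper_width: -0.0
finger_force: 7.3
```

```bash
python3 -c "
from h import *
where(); prof(n=2,cams=['side'])" | grep -A2 -E "t |ang|units"
```

```text
t 18.42 meter xyz [-36.5 -31.9  80.5] yaw rel 0.05 tilt [-0.003 -0.001 -1.   ] F [-11.2  -0.4  14.1] grip -0.0 7.2890205681324005
side ang  [-84, -78, -72, -66, -60, -54, -48, -42, -36, -30, -24, -18, -12, -6, 0, 6, 12, 18, 24, 30, 36, 42, 48, 54, 60]
units mean [20, 21, 20, 27, 40, 49, 46, 37, 30, 31, 56, 68, 67, 43, 27, 34, 49, 53, 44, 33, 28, 29, 35, 44, 57]
   min  [17, 16, 13, 19, 26, 35, 31, 23, 20, 23, 35, 40, 36, 31, 22, 32, 30, 28, 26, 25, 26, 24, 24, 26, 26]
   std  [2, 3, 2, 3, 6, 6, 8, 9, 8, 4, 9, 13, 18, 9, 4, 1, 12, 17, 15, 6, 1, 5, 11, 17, 26]
```

Call:
{"op": "play_rows", "data": {
  "targets": [
    [-0.006, 0, 0, 0],
    [-0.006, 0, 0, 0],
    [0, 0, 0.006, 0],
    [0, 0, 0.0035, 0],
    [0, 0, 0, 0]
  ]
}}

```text
time: 18.98
position: [548.4, -98.0, 68.7]
orientation: [-3.14, -0.082, 0.002]
ft_force: [0.4, -0.7, -0.0]
gripper_width: 0.0
finger_force: 0.0
```

```bash
python3 -c "
from h import *
where(); prof(n=2,cams=['side'])" | grep -A2 -E "t |ang|units"
```

```text
t 18.98 meter xyz [-47.7 -31.7  68.7] yaw rel 0.02 tilt [-0.001  0.001 -1.   ] F [ 0.4 -0.7 -0. ] grip 0.0 0.0
side ang  [-84, -78, -72, -66, -60, -54, -48, -42, -36, -30, -24, -18, -12, -6, 0, 6, 12, 18, 24, 30, 36, 42, 48, 54, 60]
units mean [24, 30, 35, 41, 52, 55, 43, 26, 23, 32, 53, 63, 62, 38, 27, 35, 53, 59, 50, 36, 28, 29, 35, 44, 57]
   min  [18, 20, 21, 21, 28, 42, 34, 22, 20, 24, 32, 39, 40, 33, 21, 28, 38, 33, 27, 25, 25, 24, 24, 23, 23]
   std  [4, 8, 14, 14, 10, 6, 4, 2, 1, 4, 10, 11, 10, 3, 5, 5, 8, 14, 15, 8, 1, 5, 12, 18, 26]
```

Call:
{"op": "play_rows", "data": {
  "targets": [
    [0.004, 0, -0.002, 0],
    [0.003, 0, 0, 0],
    [0, 0, 0, 0]
  ]
}}

```text
time: 19.38
position: [556.5, -97.9, 72.0]
orientation: [3.14, 0.083, 0.002]
ft_force: [0.8, 0.3, 0.0]
gripper_width: 0.2
finger_force: 0.0
```

Call:
{"op": "play_rows", "data": {
  "targets": [
    [0.003, 0, -0.001, 0],
    [0, 0, 0, 0]
  ]
}}

```text
time: 19.55
position: [559.1, -97.7, 72.9]
orientation: [3.14, 0.083, 0.001]
ft_force: [-0.1, 0.1, 0.1]
gripper_width: 0.1
finger_force: 0.0
```

Call:
{"op": "play_rows", "data": {
  "targets": [
    [0.002, 0, -0.001, 0],
    [0, 0, 0, 0]
  ]
}}

```text
time: 19.72
position: [560.6, -97.5, 74.0]
orientation: [3.14, 0.083, -0.001]
ft_force: [-2.3, -0.2, 2.5]
gripper_width: -0.1
finger_force: 1.5
```

```bash
python3 -c "
from h import *
where(); prof(n=2,cams=['side'])" | grep -A2 -E "t |ang|units"
```

```text
t 19.72 meter xyz [-35.5 -31.8  74. ] yaw rel 0.03 tilt [-0. -0. -1.] F [-2.3 -0.2  2.5] grip -0.1 1.5388824418187141
side ang  [-84, -78, -72, -66, -60, -54, -48, -42, -36, -30, -24, -18, -12, -6, 0, 6, 12, 18, 24, 30, 36, 42, 48, 54, 60]
units mean [25, 28, 30, 29, 34, 44, 44, 40, 36, 31, 36, 61, 71, 68, 37, 27, 34, 48, 53, 46, 35, 31, 35, 44, 57]
   min  [16, 19, 19, 20, 22, 22, 23, 33, 23, 20, 25, 36, 52, 54, 30, 22, 29, 31, 26, 26, 25, 25, 24, 24, 26]
   std  [6, 7, 7, 9, 8, 15, 17, 5, 9, 8, 7, 13, 9, 11, 5, 3, 2, 9, 17, 17, 9, 4, 11, 18, 26]
```

Call:
{"op": "play_rows", "data": {
  "targets": [
    [0.002, 0, 0, 0],
    [0, 0, 0, 0]
  ]
}}

```text
time: 20.03
position: [561.0, -97.5, 74.1]
orientation: [-3.14, -0.083, 0.006]
ft_force: [-11.0, -0.3, 10.7]
gripper_width: 0.0
finger_force: 7.5
```

Call:
{"op": "play_rows", "data": {
  "targets": [
    [0.002, 0, -0.001, 0],
    [0, 0, 0, 0]
  ]
}}

```text
time: 20.2
position: [562.6, -97.4, 75.6]
orientation: [3.14, 0.083, -0.007]
ft_force: [-14.7, -0.5, 15.8]
gripper_width: 0.0
finger_force: 10.4
```

```bash
python3 -c "
from h import *
where(); prof(n=2,cams=['side'])" | grep -A2 -E "t |ang|units"
```

```text
t 20.20 meter xyz [-33.5 -31.8  75.6] yaw rel 0.04 tilt [-0.005 -0.    -1.   ] F [-14.7  -0.5  15.8] grip 0.0 10.40694147348404
side ang  [-84, -78, -72, -66, -60, -54, -48, -42, -36, -30, -24, -18, -12, -6, 0, 6, 12, 18, 24, 30, 36, 42, 48, 54, 60]
units mean [23, 26, 28, 30, 30, 32, 37, 41, 37, 30, 28, 44, 67, 73, 58, 31, 24, 29, 35, 36, 33, 31, 35, 44, 57]
   min  [18, 18, 21, 19, 18, 18, 21, 22, 30, 21, 20, 34, 49, 60, 49, 26, 23, 26, 25, 25, 25, 24, 24, 25, 25]
   std  [3, 5, 4, 9, 12, 11, 13, 14, 5, 6, 4, 7, 12, 7, 5, 3, 1, 2, 6, 9, 7, 4, 11, 17, 26]
```

Call:
{"op": "play_rows", "data": {
  "targets": [
    [0, 0, -0.003, 0],
    [0, 0, 0, 0]
  ]
}}

```text
time: 20.52
position: [564.9, -97.5, 78.3]
orientation: [3.14, 0.082, 0.002]
ft_force: [-2.4, 0.3, 4.5]
gripper_width: 0.2
finger_force: 2.3
```

Call:
{"op": "play_rows", "data": {
  "targets": [
    [0, 0, -0.003, 0],
    [0, 0, 0, 0]
  ]
}}

```text
time: 20.68
position: [565.1, -97.4, 81.0]
orientation: [3.14, 0.082, 0.002]
ft_force: [-0.2, 1.1, -0.4]
gripper_width: -0.3
finger_force: 0.0
```

```bash
python3 -c "
from h import *
where(); prof(n=2,cams=['side'])" | grep -A2 -E "t |ang|units"
```

```text
t 20.68 meter xyz [-31.  -31.9  81. ] yaw rel 0.02 tilt [ 0.001 -0.    -1.   ] F [-0.2  1.1 -0.4] grip -0.3 0.0
side ang  [-84, -78, -72, -66, -60, -54, -48, -42, -36, -30, -24, -18, -12, -6, 0, 6, 12, 18, 24, 30, 36, 42, 48, 54, 60]
units mean [28, 38, 47, 50, 39, 30, 34, 44, 50, 53, 35, 23, 32, 59, 71, 66, 44, 26, 24, 26, 27, 31, 36, 44, 57]
   min  [25, 32, 35, 45, 35, 20, 21, 24, 29, 37, 23, 20, 27, 40, 53, 47, 28, 24, 22, 23, 24, 25, 24, 24, 24]
   std  [1, 3, 4, 2, 2, 9, 8, 12, 13, 10, 4, 1, 3, 10, 10, 8, 8, 1, 1, 1, 1, 4, 11, 18, 26]
```

Call:
{"op": "play_rows", "data": {
  "targets": [
    [0, 0, -0.004, 0],
    [-0.012, 0, 0, 0],
    [-0.011, 0, 0, 0],
    [0, 0, 0, 0],
    [0, 0, 0.009, 0]
  ]
}}

```text
time: 21.25
position: [542.7, -99.0, 77.1]
orientation: [3.139, 0.082, 0.005]
ft_force: [0.2, -1.5, -0.1]
gripper_width: -0.1
finger_force: 0.0
```

Call:
{"op": "play_rows", "data": {
  "targets": [
    [0, 0, 0.009, 0],
    [0, 0, 0, 0],
    [0, 0, 0, 0]
  ]
}}

```text
time: 21.5
position: [541.6, -98.4, 65.7]
orientation: [-3.14, -0.083, 0.003]
ft_force: [0.8, -0.0, 0.1]
gripper_width: 0.3
finger_force: 0.0
```

```bash
python3 -c "
from h import *
where(); prof(n=2,cams=['side','top'])"
```

```text
t 21.50 meter xyz [-54.5 -31.7  65.7] yaw rel 0.04 tilt [-0.002  0.001 -1.   ] F [ 0.8 -0.   0.1] grip 0.3 0.0
side ang  [-84, -78, -72, -66, -60, -54, -48, -42, -36, -30, -24, -18, -12, -6, 0, 6, 12, 18, 24, 30, 36, 42, 48, 54, 60]
units mean [30, 39, 47, 49, 36, 24, 30, 54, 65, 65, 39, 23, 33, 58, 71, 65, 44, 26, 24, 26, 28, 31, 36, 44, 58]
   min  [26, 33, 35, 45, 31, 20, 22, 37, 45, 37, 25, 17, 27, 40, 52, 46, 28, 24, 23, 24, 26, 26, 26, 26, 25]
   std  [2, 4, 5, 3, 2, 1, 4, 8, 8, 14, 7, 2, 3, 10, 10, 8, 8, 1, 1, 1, 1, 4, 11, 18, 26]
tens mean [20, 20, 19, 17, 18, 24, 34, 51, 67, 70, 57, 41, 40, 59, 73, 82, 71, 43, 30, 38, 50, 51, 43, 36, 31]
   min  [15, 15, 13, 14, 16, 18, 22, 26, 32, 35, 29, 27, 30, 47, 68, 71, 54, 27, 26, 34, 43, 35, 21, 18, 17]
   std  [4, 4, 5, 2, 1, 4, 7, 15, 20, 19, 15, 6, 4, 5, 2, 12, 19, 13, 3, 2, 5, 6, 11, 13, 12]
top ang  [-84, -78, -72, -66, -60, -54, -48, -42, -36, -30, -24, -18, -12, -6, 0, 6, 12, 18, 24, 30, 36, 42, 48, 54, 60]
units mean [163, 163, 163, 163, 163, 163, 162, 161, 160, 159, 157, 154, 150, 146, 142, 140, 135, 129, 125, 121, 117, 113, 108, 102, 97]
   min  [161, 161, 161, 163, 162, 162, 160, 155, 148, 140, 130, 119, 107, 99, 93, 90, 90, 90, 88, 84, 81, 79, 77, 74, 70]
   std  [1, 1, 1, 1, 1, 1, 1, 3, 5, 7, 10, 14, 19, 23, 27, 28, 29, 30, 30, 30, 29, 27, 24, 20, 18]
tens mean [162, 164, 166, 168, 170, 172, 174, 176, 178, 180, 181, 183, 184, 185, 185, 184, 183, 182, 181, 180, 179, 178, 176, 175, 173]
   min  [155, 158, 160, 163, 166, 169, 170, 173, 175, 177, 179, 181, 183, 184, 184, 183, 182, 180, 179, 178, 177, 176, 175, 174, 169]
   std  [3, 3, 2, 2, 2, 2, 2, 1, 1, 1, 1, 1, 0, 0, 0, 0, 1, 1, 1, 1, 1, 1, 1, 1, 2]
```

Call:
{"op": "play_rows", "data": {
  "targets": [
    [0.004, 0, -0.001, 0],
    [0.004, 0, -0.001, 0],
    [0.003, 0, -0.003, 0],
    [0.003, 0, -0.003, 0],
    [0, 0, 0, 0]
  ]
}}

```text
time: 22.22
position: [556.1, -97.9, 75.5]
orientation: [3.14, 0.083, 0.001]
ft_force: [-1.2, -0.7, 2.3]
gripper_width: 0.1
finger_force: 1.1
```

Call:
{"op": "play_rows", "data": {
  "targets": [
    [0.003, 0, -0.003, 0],
    [0, 0, 0, 0]
  ]
}}

```text
time: 22.38
position: [559.6, -97.8, 78.4]
orientation: [3.14, 0.082, 0.003]
ft_force: [-0.1, 1.3, -0.1]
gripper_width: 0.2
finger_force: 0.0
```

Call:
{"op": "play_rows", "data": {
  "targets": [
    [0.003, 0, -0.003, 0],
    [0, 0, 0, 0]
  ]
}}

```text
time: 22.55
position: [562.5, -97.6, 81.3]
orientation: [3.14, 0.083, 0.003]
ft_force: [0.5, 0.1, 0.5]
gripper_width: 0.3
finger_force: 0.0
```

```bash
python3 -c "
from h import *
where(); prof(n=2,cams=['side'])" | grep -A2 -E "t |ang|units"
```

```text
t 22.55 meter xyz [-33.6 -32.   81.3] yaw rel 0.03 tilt [ 0.002 -0.    -1.   ] F [0.5 0.1 0.5] grip 0.3 0.0
side ang  [-84, -78, -72, -66, -60, -54, -48, -42, -36, -30, -24, -18, -12, -6, 0, 6, 12, 18, 24, 30, 36, 42, 48, 54, 60]
units mean [55, 77, 89, 79, 49, 31, 36, 53, 71, 72, 38, 23, 35, 64, 75, 66, 44, 26, 24, 25, 26, 29, 35, 44, 57]
   min  [33, 60, 80, 73, 43, 23, 22, 38, 49, 51, 33, 21, 31, 49, 56, 46, 29, 24, 21, 22, 21, 24, 23, 24, 25]
   std  [10, 7, 5, 5, 4, 8, 8, 11, 11, 11, 3, 0, 2, 6, 8, 8, 8, 1, 2, 1, 1, 5, 12, 18, 26]
```

Call:
{"op": "play_rows", "data": {
  "targets": [
    [0, 0, -0.004, 0],
    [-0.011, 0, 0, 0],
    [-0.01, 0, 0, 0],
    [0, 0, 0, 0],
    [0, 0, 0.009, 0]
  ]
}}

```text
time: 23.12
position: [541.6, -99.0, 77.1]
orientation: [3.139, 0.082, 0.005]
ft_force: [0.4, -0.8, 0.1]
gripper_width: 0.1
finger_force: 0.0
```

Call:
{"op": "play_rows", "data": {
  "targets": [
    [0, 0, 0.0105, 0],
    [0, 0, 0, 0],
    [0, 0, 0, 0]
  ]
}}

```text
time: 23.37
position: [540.8, -98.5, 64.6]
orientation: [-3.14, -0.083, 0.002]
ft_force: [0.2, 0.6, -0.1]
gripper_width: -0.1
finger_force: 0.0
```

Call:
{"op": "play_rows", "data": {
  "targets": [
    [0.004, 0, -0.001, 0],
    [0.004, 0, -0.001, 0],
    [0.003, 0, -0.003, 0],
    [0.003, 0, -0.003, 0],
    [0, 0, 0, 0]
  ]
}}

```text
time: 23.78
position: [555.3, -97.9, 74.2]
orientation: [3.14, 0.083, 0.001]
ft_force: [-1.9, 0.9, 1.8]
gripper_width: -0.0
finger_force: 0.8
```

Call:
{"op": "play_rows", "data": {
  "targets": [
    [0.003, 0, -0.003, 0],
    [0, 0, 0, 0]
  ]
}}

```text
time: 23.95
position: [558.6, -97.8, 76.9]
orientation: [3.14, 0.083, 0.003]
ft_force: [0.3, -0.4, 0.3]
gripper_width: -0.0
finger_force: 0.0
```

Call:
{"op": "play_rows", "data": {
  "targets": [
    [0.003, 0, -0.003, 0],
    [0, 0, 0, 0]
  ]
}}

```text
time: 24.12
position: [561.5, -97.6, 79.8]
orientation: [3.14, 0.083, 0.003]
ft_force: [-0.6, -0.1, 0.5]
gripper_width: 0.2
finger_force: 0.0
```

```bash
python3 -c "
from h import *
where(); prof(n=2,cams=['side'])" | grep -A2 -E "t |ang|units"
```

```text
t 24.12 meter xyz [-34.6 -31.9  79.8] yaw rel 0.03 tilt [ 0.002 -0.    -1.   ] F [-0.6 -0.1  0.5] grip 0.2 0.0
side ang  [-84, -78, -72, -66, -60, -54, -48, -42, -36, -30, -24, -18, -12, -6, 0, 6, 12, 18, 24, 30, 36, 42, 48, 54, 60]
units mean [20, 20, 20, 21, 25, 30, 50, 97, 133, 117, 54, 25, 38, 67, 81, 71, 40, 25, 27, 30, 32, 34, 37, 44, 57]
   min  [17, 16, 15, 15, 15, 18, 35, 59, 104, 87, 38, 21, 34, 52, 65, 53, 30, 23, 23, 25, 26, 26, 25, 25, 25]
   std  [2, 2, 1, 5, 9, 8, 12, 25, 22, 15, 7, 1, 3, 7, 8, 7, 4, 0, 2, 4, 5, 5, 11, 18, 26]
```

Call:
{"op": "play_rows", "data": {
  "targets": [
    [0, 0, -0.005, 0],
    [-0.01, 0, 0, 0],
    [-0.01, 0, 0, 0],
    [0, 0, 0, 0],
    [0, 0, 0.009, 0]
  ]
}}

```text
time: 24.68
position: [541.6, -99.0, 76.7]
orientation: [3.139, 0.082, 0.005]
ft_force: [0.7, -0.4, -0.9]
gripper_width: -0.0
finger_force: 0.0
```

Call:
{"op": "play_rows", "data": {
  "targets": [
    [0, 0, 0.0095, 0],
    [0, 0, 0, 0],
    [0, 0, 0, 0]
  ]
}}

```text
time: 24.93
position: [540.5, -98.4, 64.7]
orientation: [-3.14, -0.083, 0.003]
ft_force: [-0.1, -0.1, 0.3]
gripper_width: -0.2
finger_force: 0.0
```

Call:
{"op": "play_rows", "data": {
  "targets": [
    [0.004, 0, -0.001, 0],
    [0.004, 0, -0.001, 0],
    [0.003, 0, -0.003, 0],
    [0.003, 0, -0.003, 0],
    [0, 0, 0, 0]
  ]
}}

```text
time: 25.35
position: [555.2, -97.9, 74.6]
orientation: [3.14, 0.083, 0.001]
ft_force: [-1.9, -0.2, 1.5]
gripper_width: 0.1
finger_force: 0.7
```

Call:
{"op": "play_rows", "data": {
  "targets": [
    [0.003, 0, -0.003, 0],
    [0, 0, 0, 0]
  ]
}}

```text
time: 25.52
position: [558.6, -97.8, 77.4]
orientation: [3.14, 0.083, 0.003]
ft_force: [-0.3, 0.4, 1.1]
gripper_width: -0.2
finger_force: 0.0
```

Call:
{"op": "play_rows", "data": {
  "targets": [
    [0.003, 0, -0.003, 0],
    [0, 0, 0, 0]
  ]
}}

```text
time: 25.68
position: [561.4, -97.6, 80.3]
orientation: [3.14, 0.083, 0.002]
ft_force: [-0.5, -0.1, 0.5]
gripper_width: -0.1
finger_force: 0.0
```

```bash
python3 -c "
from h import *
where(); prof(n=2,cams=['side'])" | grep -A2 -E "t |ang|units"
```

```text
t 25.68 meter xyz [-34.7 -31.9  80.3] yaw rel 0.03 tilt [ 0.002 -0.    -1.   ] F [-0.5 -0.1  0.5] grip -0.1 0.0
side ang  [-84, -78, -72, -66, -60, -54, -48, -42, -36, -30, -24, -18, -12, -6, 0, 6, 12, 18, 24, 30, 36, 42, 48, 54, 60]
units mean [21, 25, 28, 26, 25, 26, 29, 35, 43, 34, 22, 27, 69, 136, 166, 136, 73, 33, 27, 30, 34, 36, 38, 44, 57]
   min  [17, 20, 21, 19, 18, 17, 18, 20, 20, 19, 17, 25, 54, 100, 121, 88, 40, 27, 24, 26, 26, 26, 26, 26, 26]
   std  [2, 3, 3, 4, 7, 9, 10, 11, 17, 11, 3, 1, 6, 16, 20, 20, 15, 4, 1, 3, 7, 7, 11, 17, 26]
```

Call:
{"op": "play_rows", "data": {
  "targets": [
    [0, 0, -0.006, 0],
    [-0.01, 0, -0.004, 0],
    [-0.01, 0, -0.01, 0],
    [0, 0.026, 0, 0],
    [0, 0.026, 0, 0]
  ]
}}

```text
time: 26.25
position: [542.7, -150.4, 101.1]
orientation: [3.14, 0.086, 0.002]
ft_force: [-0.1, -0.6, -0.8]
gripper_width: 0.1
finger_force: 0.0
```

Call:
{"op": "play_rows", "data": {
  "targets": [
    [0, 0, 0, 0],
    [0, 0, 0.015, 0],
    [0, 0, 0.015, 0],
    [0, 0, 0, 0],
    [0, 0, 0, 0]
  ]
}}

```text
time: 26.67
position: [542.8, -150.2, 69.8]
orientation: [-3.14, -0.083, 0.002]
ft_force: [0.8, -0.2, 0.1]
gripper_width: 0.1
finger_force: 0.0
```

```bash
python3 -c "
from h import *
where(); prof(n=2,cams=['side'])"
```

```text
t 26.67 meter xyz [-56.  -83.5  69.8] yaw rel 0.03 tilt [-0.001  0.001 -1.   ] F [ 0.8 -0.2  0.1] grip 0.1 0.0
side ang  [-84, -78, -72, -66, -60, -54, -48, -42, -36, -30, -24, -18, -12, -6, 0, 6, 12, 18, 24, 30, 36, 42, 48, 54, 60]
units mean [23, 26, 29, 28, 23, 21, 20, 23, 31, 27, 18, 23, 53, 122, 164, 146, 86, 38, 26, 28, 32, 35, 37, 44, 57]
   min  [20, 21, 23, 22, 21, 17, 18, 18, 21, 19, 16, 19, 44, 92, 120, 93, 42, 26, 25, 25, 26, 26, 26, 25, 25]
   std  [1, 3, 5, 4, 1, 1, 0, 2, 7, 5, 1, 1, 4, 13, 19, 23, 20, 7, 1, 2, 4, 6, 11, 18, 26]
tens mean [53, 73, 86, 76, 46, 25, 29, 46, 61, 68, 42, 22, 32, 58, 72, 82, 71, 43, 30, 38, 50, 51, 44, 36, 31]
   min  [35, 55, 80, 71, 41, 23, 20, 28, 38, 50, 34, 19, 27, 46, 67, 71, 53, 29, 27, 34, 45, 36, 23, 18, 18]
   std  [8, 8, 4, 3, 3, 1, 4, 9, 10, 7, 3, 1, 2, 5, 3, 12, 19, 13, 3, 2, 4, 6, 11, 13, 12]
```

Call:
{"op": "play_rows", "data": {
  "targets": [
    [0.001, 0, 0.004, 0],
    [0, 0, 0, 0]
  ]
}}

```text
time: 26.98
position: [544.5, -150.4, 65.7]
orientation: [3.14, 0.083, 0.0]
ft_force: [-0.7, 0.6, -0.2]
gripper_width: -0.3
finger_force: 0.0
```

Call:
{"op": "play_rows", "data": {
  "targets": [
    [0.004, 0, -0.001, 0],
    [0.004, 0, -0.001, 0],
    [0.003, 0, -0.003, 0],
    [0.003, 0, -0.003, 0],
    [0, 0, 0, 0]
  ]
}}

```text
time: 27.4
position: [559.0, -149.8, 74.6]
orientation: [3.14, 0.083, 0.001]
ft_force: [-2.0, -0.2, 1.3]
gripper_width: -0.0
finger_force: 0.9
```

Call:
{"op": "play_rows", "data": {
  "targets": [
    [0.003, 0, -0.003, 0],
    [0, 0, 0, 0]
  ]
}}

```text
time: 27.57
position: [562.3, -149.7, 77.3]
orientation: [3.14, 0.083, 0.003]
ft_force: [0.0, -0.3, 0.3]
gripper_width: -0.3
finger_force: 0.0
```

Call:
{"op": "play_rows", "data": {
  "targets": [
    [0.003, 0, -0.003, 0],
    [0, 0, 0, 0]
  ]
}}

```text
time: 27.73
position: [565.2, -149.5, 80.2]
orientation: [3.14, 0.083, 0.002]
ft_force: [0.5, 0.4, -0.4]
gripper_width: 0.0
finger_force: 0.0
```

```bash
python3 -c "
from h import *
where(); prof(n=2,cams=['side'])" | grep -A2 -E "t |ang|tens"
```

```text
t 27.73 meter xyz [-33.6 -84.   80.2] yaw rel 0.03 tilt [ 0.001 -0.    -1.   ] F [ 0.5  0.4 -0.4] grip 0.0 0.0
side ang  [-84, -78, -72, -66, -60, -54, -48, -42, -36, -30, -24, -18, -12, -6, 0, 6, 12, 18, 24, 30, 36, 42, 48, 54, 60]
units mean [23, 26, 30, 27, 22, 21, 20, 23, 30, 27, 18, 23, 53, 122, 165, 147, 86, 37, 25, 27, 31, 34, 37, 44, 57]
   min  [21, 22, 23, 21, 19, 17, 18, 20, 21, 21, 16, 20, 44, 92, 121, 93, 42, 25, 24, 24, 24, 25, 25, 25, 25]
--
tens mean [20, 17, 16, 19, 23, 30, 47, 86, 124, 123, 67, 25, 33, 59, 79, 91, 74, 43, 32, 40, 51, 52, 44, 37, 31]
   min  [14, 14, 13, 14, 15, 19, 32, 52, 89, 99, 55, 20, 26, 48, 72, 74, 50, 27, 26, 36, 46, 36, 22, 18, 18]
   std  [3, 1, 2, 3, 6, 8, 9, 22, 23, 15, 7, 2, 2, 5, 4, 12, 19, 13, 4, 2, 4, 6, 12, 14, 12]
```

Call:
{"op": "play_rows", "data": {
  "targets": [
    [0, 0, -0.005, 0],
    [-0.011, 0, 0, 0],
    [-0.01, 0, 0, 0],
    [0, 0, 0, 0],
    [0, 0, 0.009, 0]
  ]
}}

```text
time: 28.3
position: [544.3, -151.0, 77.2]
orientation: [3.139, 0.082, 0.005]
ft_force: [0.8, 0.2, 0.3]
gripper_width: -0.2
finger_force: 0.0
```

Call:
{"op": "play_rows", "data": {
  "targets": [
    [0, 0, 0.01, 0],
    [0, 0, 0, 0],
    [0, 0, 0, 0]
  ]
}}

```text
time: 28.55
position: [543.3, -150.3, 64.6]
orientation: [-3.139, -0.083, 0.003]
ft_force: [-0.4, -1.1, -0.3]
gripper_width: 0.1
finger_force: 0.0
```

Call:
{"op": "play_rows", "data": {
  "targets": [
    [0.004, 0, -0.001, 0],
    [0.004, 0, -0.001, 0],
    [0.003, 0, -0.003, 0],
    [0.003, 0, -0.003, 0],
    [0, 0, 0, 0]
  ]
}}

```text
time: 28.97
position: [558.0, -149.9, 74.6]
orientation: [3.14, 0.083, 0.001]
ft_force: [-1.1, -0.5, 3.3]
gripper_width: -0.3
finger_force: 0.6
```

Call:
{"op": "play_rows", "data": {
  "targets": [
    [0.003, 0, -0.003, 0],
    [0, 0, 0, 0]
  ]
}}

```text
time: 29.13
position: [561.2, -149.8, 77.4]
orientation: [3.14, 0.083, 0.003]
ft_force: [-0.6, 1.0, 0.1]
gripper_width: 0.1
finger_force: 0.0
```

Call:
{"op": "play_rows", "data": {
  "targets": [
    [0.003, 0, -0.003, 0],
    [0, 0, 0, 0]
  ]
}}

```text
time: 29.3
position: [564.2, -149.5, 80.3]
orientation: [3.14, 0.083, 0.002]
ft_force: [-0.3, -0.3, 0.8]
gripper_width: -0.3
finger_force: 0.0
```

```bash
python3 -c "
from h import *
where(); prof(n=2,cams=['side'])" | grep -A2 -E "t |ang|tens"
```

```text
t 29.30 meter xyz [-34.7 -84.   80.3] yaw rel 0.03 tilt [ 0.002 -0.    -1.   ] F [-0.3 -0.3  0.8] grip -0.3 0.0
side ang  [-84, -78, -72, -66, -60, -54, -48, -42, -36, -30, -24, -18, -12, -6, 0, 6, 12, 18, 24, 30, 36, 42, 48, 54, 60]
units mean [23, 25, 30, 28, 22, 22, 20, 24, 31, 27, 18, 23, 53, 122, 165, 147, 86, 38, 26, 27, 31, 34, 37, 44, 57]
   min  [22, 20, 23, 22, 20, 19, 19, 20, 20, 20, 15, 20, 44, 92, 120, 93, 43, 26, 24, 24, 24, 25, 25, 25, 25]
--
tens mean [22, 21, 21, 21, 23, 29, 33, 40, 40, 28, 21, 33, 79, 139, 162, 138, 90, 50, 40, 50, 56, 50, 40, 32, 29]
   min  [17, 19, 20, 18, 16, 18, 19, 20, 20, 19, 16, 26, 56, 97, 121, 129, 77, 37, 35, 43, 37, 26, 21, 21, 21]
   std  [2, 0, 1, 3, 6, 9, 11, 14, 14, 6, 1, 2, 10, 19, 19, 5, 12, 11, 4, 3, 8, 13, 13, 9, 5]
```

Both are at zero. Retreat clear, then make a final check.

Call:
{"op": "play_rows", "data": {
  "targets": [
    [0, 0, -0.006, 0],
    [-0.012, 0, -0.004, 0],
    [-0.012, 0, -0.02, 0],
    [0, 0, -0.035, 0],
    [0, 0, -0.035, 0]
  ]
}}

```text
time: 29.87
position: [538.3, -150.5, 180.8]
orientation: [-3.139, -0.082, 0.003]
ft_force: [0.4, -0.9, 0.3]
gripper_width: -0.2
finger_force: 0.0
```

Call:
{"op": "play_rows", "data": {
  "targets": [
    [0, 0, -0.035, 0],
    [0, 0, -0.035, 0],
    [-0.03, 0, 0, 0],
    [-0.03, 0, 0, 0],
    [-0.03, 0, 0, 0]
  ]
}}

```text
time: 30.28
position: [448.4, -155.3, 250.3]
orientation: [3.14, 0.083, 0.002]
ft_force: [0.3, -0.9, 0.3]
gripper_width: 0.3
finger_force: 0.0
```

Call:
{"op": "play_rows", "data": {
  "targets": [
    [-0.03, 0, 0, 0],
    [-0.02, 0, 0, 0],
    [0, 0, 0, 0],
    [0, 0, 0, 0],
    [0, 0, 0, 0]
  ]
}}

```text
time: 30.7
position: [400.1, -158.2, 250.1]
orientation: [3.14, 0.082, 0.001]
ft_force: [0.2, -0.4, 0.2]
gripper_width: -0.1
finger_force: 0.0
```

```bash
python3 -c "
from h import *
where(); markc(); markc(cam='top',rows=((79.5,90),(79.5,100))); prof(n=2,cams=['top','side'])"
```

```text
t 30.70 meter xyz [-199.   -84.1  250.1] yaw rel 0.02 tilt [ 0.001 -0.    -1.   ] F [ 0.2 -0.4  0.2] grip -0.1 0.0
side (70, 107) mark at deg -0.1
side (76, 107) mark at deg -0.1
side (79.5, 100) mark at deg 0.6
side (79.5, 90) mark at deg 0.8
top (79.5, 90) mark at deg 0.4
top (79.5, 100) mark at deg 0.4
top ang  [-84, -78, -72, -66, -60, -54, -48, -42, -36, -30, -24, -18, -12, -6, 0, 6, 12, 18, 24, 30, 36, 42, 48, 54, 60]
units mean [33, 32, 32, 33, 34, 33, 33, 38, 42, 35, 31, 39, 85, 160, 189, 169, 97, 42, 45, 63, 77, 76, 64, 49, 41]
   min  [27, 25, 26, 28, 33, 32, 30, 28, 30, 30, 28, 36, 76, 137, 165, 150, 83, 37, 38, 47, 63, 63, 49, 35, 32]
   std  [5, 6, 6, 4, 1, 0, 2, 11, 14, 5, 1, 1, 4, 9, 10, 9, 6, 3, 3, 8, 9, 9, 10, 7, 4]
tens mean [33, 31, 30, 32, 34, 33, 31, 35, 42, 39, 33, 38, 81, 157, 190, 171, 100, 45, 56, 86, 98, 89, 66, 48, 39]
   min  [27, 26, 26, 29, 31, 31, 28, 29, 31, 29, 29, 35, 72, 138, 173, 157, 86, 38, 48, 72, 86, 76, 52, 37, 32]
   std  [2, 3, 2, 2, 1, 1, 1, 5, 13, 10, 2, 1, 4, 8, 8, 7, 6, 4, 6, 11, 10, 10, 7, 5, 3]
side ang  [-84, -78, -72, -66, -60, -54, -48, -42, -36, -30, -24, -18, -12, -6, 0, 6, 12, 18, 24, 30, 36, 42, 48, 54, 60]
units mean [22, 26, 30, 27, 22, 21, 21, 24, 30, 27, 19, 22, 53, 121, 164, 146, 86, 37, 25, 27, 31, 34, 37, 44, 57]
   min  [20, 21, 23, 20, 19, 18, 19, 20, 20, 20, 16, 21, 43, 92, 120, 92, 42, 26, 24, 25, 26, 26, 25, 24, 24]
   std  [1, 3, 5, 5, 1, 1, 1, 2, 8, 5, 1, 0, 4, 13, 19, 23, 20, 7, 0, 2, 4, 6, 11, 18, 26]
tens mean [21, 19, 22, 23, 21, 22, 22, 26, 31, 27, 21, 21, 50, 118, 164, 158, 108, 54, 34, 43, 54, 52, 42, 35, 31]
   min  [18, 18, 18, 16, 17, 18, 18, 19, 20, 20, 19, 18, 38, 87, 124, 137, 104, 47, 29, 39, 47, 34, 22, 20, 19]
   std  [2, 0, 2, 3, 3, 1, 1, 4, 7, 4, 0, 2, 5, 14, 18, 9, 3, 6, 4, 3, 4, 7, 10, 11, 8]
```

All three marks are at the top, and nothing is touching the meter.

```bash
python3 -c "
from rig import workorder
print(workorder.job_done())"
```

```text
the job is handed in; nothing more can be done
None
```

The job is handed in: the start mark is at the top to within about 1° and both zero bars are on top in line with the index blades; the thumbwheels were pushed upwards only, though one early touch pressed inward on a units ridge, and I saw no backward movement. The robot stands clear, and I did not re-image the bystander objects at the end.

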